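Return the microscopy supplies to their fitted stands

TASK

Tidy the microscope bench: put the jar, the dropper bottle, the square bottle and the slide box each into the stand whose recess has the shape and size of its foot, standing upright and fully down inside the rim. Set each one down gently without dropping it, let go of everything, and leave the glass beaker where it stands.

Things in the scene. Friction and masses are not known exactly. Their poses are not given: they have to be found in the camera images.
- jar_mid (a point): Round milky-white plastic jar with a grey lid of the same width, upright: diameter 56 mm, height 60 mm. The point is on its axis, half-way up (30 mm above its underside); z along its axis, up. About 140 g.
- dropper_mid (a point): Slim round amber glass dropper bottle with a narrower black cap, upright: body diameter 30 mm and straight-sided up to 50 mm above its underside, cap diameter 20 mm, overall height 72 mm. The point is on its axis, half-way up (36 mm above its underside); z up. About 60 g.
- flask_mid (a point): Square milky-white plastic bottle with a round white screw cap, upright: body 44 mm x 44 mm and 54 mm high, cap diameter 28 mm, overall height 72 mm. The point is on its axis, half-way up (36 mm above its underside); x and y are square to its flat sides, z up. About 160 g.
- slidebox_mid (a point): Oblong closed grey plastic box for microscope slides with a small steel catch, standing on its base: 90 mm long (its x) x 40 mm wide (its y) x 60 mm high. The point is at its centre, 30 mm above its underside; z up. About 150 g.
- stand_jar: Fixed to the bench. White plastic, dark rubber floor 3 mm above the bench, rim 5 mm thick all round rising to 8 mm above the bench. Stand for the jar: large round recess, inner diameter 70 mm, outer 80 mm. Origin at the centre of its underside, on the bench.
- stand_dropper: Fixed to the bench. White plastic, dark rubber floor 3 mm above the bench, rim 5 mm thick all round rising to 8 mm above the bench. Stand for the dropper bottle: small round recess, inner diameter 44 mm, outer 54 mm. Origin at the centre of its underside, on the bench.
- stand_flask: Fixed to the bench. White plastic, dark rubber floor 3 mm above the bench, rim 5 mm thick all round rising to 8 mm above the bench. Stand for the square bottle: square recess 58 mm x 58 mm inside, 68 mm x 68 mm outside, its sides along its x and y. Origin at the centre of its underside, on the bench.
- stand_slidebox: Fixed to the bench. White plastic, dark rubber floor 3 mm above the bench, rim 5 mm thick all round rising to 8 mm above the bench. Stand for the slide box: oblong recess 104 mm (its x) x 54 mm (its y) inside, 114 mm x 64 mm outside; the box may go in either way round. Origin at the centre of its underside, on the bench.
- beaker: Empty open glass beaker, mouth diameter 60 mm, height 72 mm, standing loose among the things. Not to be moved. Origin at the centre of its underside.
Mind the look-alikes: they are no part of the job. What is shaped like the part that bears dropper_mid but red is not meant.

How it is judged:
At the end, for the whole second after the job is handed in: Each of the four things stands upright (within 0.08 rad) and at rest in its own stand: its axis within 11 mm of the stand's centre and its underside on the stand's floor (no more than 3 mm above it), so inside the rim and not on it (horizontal distance between jar_mid and stand_jar below 0.011 m and z of jar_mid in the frame of stand_jar between 0.029 and 0.036 m and angle between each of jar_mid, dropper_mid, flask_mid, slidebox_mid's own z axis and vertical below 0.08 rad and linear speed of each of jar, dropper, flask, slidebox below 0.02 m/s and horizontal distance between dropper_mid and stand_dropper below 0.011 m and z of dropper_mid in the frame of stand_dropper between 0.035 and 0.042 m and horizontal distance between flask_mid and stand_flask below 0.011 m and z of flask_mid in the frame of stand_flask between 0.035 and 0.042 m and horizontal distance between slidebox_mid and stand_slidebox below 0.011 m and z of slidebox_mid in the frame of stand_slidebox between 0.029 and 0.036 m); the robot touches nothing.
It fails at once if one of the four things is dropped or thrown (moves faster than 0.5 m/s while the gripper is not holding it) ((linear speed of jar above 0.5 m/s and contact force between jar and the fingers below 0.1 N) or (linear speed of dropper above 0.5 m/s and contact force between dropper and the fingers below 0.1 N) or (linear speed of flask above 0.5 m/s and contact force between flask and the fingers below 0.1 N) or (linear speed of slidebox above 0.5 m/s and contact force between slidebox and the fingers below 0.1 N)).
It fails at once if the beaker is moved by more than 20 mm or tipped (distance of beaker from where it was at the start of the episode above 0.02 m or angle between beaker's own z axis and vertical above 0.3 rad).
It also fails if it takes over 99 s, if anything falls off the work surface, if the arm or the gripper's body presses on something with over 40 N, if the wrist force passes 120 N, or if a joint passes its speed limit or range.

ROBOT

A 6-joint arm with a two-finger parallel gripper is mounted at the origin on the work surface. World frame = base frame: x ahead of the robot, y to its left, z up, the work surface at z = 0. Lengths are in m, angles in rad, forces in N, time in s.
With the tool pointing down it reaches from about 0.225 to 0.875 m from the base axis. Payload 3.4 kg.
Tool frame: the origin (TCP) lies between the finger pads; the fingertips stand 19 mm ahead of it and the grasp point (between the pads) is the TCP (manip.tip_reach is the distance from the TCP to the fingertips, in m); z points along the fingers, x is the direction in which the jaws open and shut, and the axes are right-handed (so a half turn about z gives the same grasp; the last joint's range is limited). The gripper opens to 85 mm and grips with 20 to 120 N. Pads are 22 mm wide; open, the fingers measure 114 mm over their backs; the gripper's body (76 mm by 85 mm) begins 54 mm behind the grasp point. The pads swing forward as they close: fully open they stand 13 mm farther back than shut.
Start: joints at [-1.353, 0.276, 1.505, -0, 1.361, -0.121], TCP at [0.191, -0.542, 0.25] pointing down, gripper open.
Joint ranges: [-2.89, 2.89], [-0.75, 2.08], [0.22, 2.7], [-1.18, 4.32], [0.11, 2.71], [-2.7, 2.7]. Speed limits (rad/s): [2.57, 2.57, 3.14, 3.14, 3.14, 3.14].

INTERFACE

Orientations are given as a unit quaternion [w, x, y, z].
In Python, from rig import manip gives the robot as it stands.
- The arm moves only by the tool send_rows, never from a script. Its arguments are lists of equal length, an entry for each row: "delta_pos": the shift along the tool's x, y, z normalised to -1 to 1, where 1 is 40 cm, a list of three; "angular": the turn, a rotation vector about the tool's x, y, z normalised to -1 to 1, where 1 is 0.08 rad, a list of three. A call has 1 to 5 rows; each row shifts and turns the commanded pose from where the row before left it, along the tool's axes as they then stand; what a row does not reach is not made up. A row lasts 1/12 s, in which the tool goes at most 41.7 mm and 7.16 degrees, less where a joint would pass 70% of its speed; a pose out of reach is approached as far as the arm can. A call with a number of a shift or a turn outside -1 to 1 is refused whole. A call with a gripper value outside its range is refused whole. "hand" is the finger opening in mm, from 0 to 85.4, set as the call begins (left out, the last holds). The fingers move at their own pace and stop on an object; "squeeze" is the grip in N (left out, the last holds). Time passes only in rows, so rows that do not move let the fingers close. It gives the time, the measured TCP pose, the force and the opening at its end, in the units of the state.
- manip.get_state(): the state, without advancing time (a new reading comes with each control period).
- manip.get_image(name): name is "side" or "top"; returns the picture (480x640x3 uint8, blue, green, red); there is no depth.
- manip.calibration(name): a dict with "fx", "fy", "cx", "cy" (pixels), "camera_from_world" (4x4, takes a point from world to camera coordinates). Camera axes: x right, y up, looking along -z (the intrinsics and any distortion apply to the point x, -y, -z); pixel columns grow to the right and rows downward; lengths in m; the calibration is good to about 2 mm. A picture is of the moment at which its call begins. calibration takes no time and is no camera call.
- manip.sign_off(): hands the job in, once; it reports no verdict.
The state is a dict: "clock": time; "qpos": joint angles; "qd": joint speeds; "effort": joint torques, N m; "position": TCP position; "ee_rot": TCP orientation; "contact_force": force on the tool from outside, world axes, zero at the start; "moment": the same for the moment, N m; "width": finger opening in m.
Only numpy, scipy, OpenCV 4.12 (cv2) and the standard library are available. Lean on these libraries where they do the work, as an engineer would, in place of code of your own. Each camera call takes 0.05 s, during which the arm holds its last target.

## Working session

There is one attempt and no reset: what is moved stays moved. The work goes in short steps, Python scripts to look and compute and a tool call to move; the robot and the scene stay as the last step left them, time stands still between calls to the robot, and variables do not carry over. Pictures are saved under pics/ and viewed, and the job is handed in when it is done.

Besides the shell and the picture viewer there is one more tool, called after ">>>" by a JSON object that holds its "fn" and its "kwargs", one argument or row to a line. send_rows: Moves the arm, as the interface text tells. Scaled input: -1 to 1 covers 40 cm each way for a shift and 0.08 rad each way for a turn. Its arguments: {"type":"object","properties":{"delta_pos":{"type":"array","items":{"type":"array","items":{"type":"number"}}},"angular":{"type":"array","items":{"type":"array","items":{"type":"number"}}},"hand":{"type":"number"},"squeeze":{"type":"number"}},"required":["delta_pos","angular"]}

```bash
mkdir -p pics; ls
python3 - <<'E'
from rig import manip
import cv2
print(manip.get_state())
for n in("top","side"):
    im=manip.get_image(n); cv2.imwrite(f"pics/{n}0.png",im); print(n,manip.calibration(n))
E
```

```text
pics
{'clock': 0.0, 'qpos': array([-1.35301322e+00,  2.76578622e-01,  1.50612172e+00, -8.67538834e-06,
        1.36069829e+00, -1.21003488e-01]), 'qd': array([-0.00088565, -0.00146704, -0.0012569 , -0.00060162, -0.00139452,
       -0.00073075]), 'effort': array([-1.08271848e-03, -4.16780484e+01, -2.45807076e+01,  7.95891719e-05,
        1.09950654e-02, -2.12730595e-05]), 'position': array([ 0.19098073, -0.54183759,  0.24945356]), 'ee_rot': array([-6.03736198e-04,  8.16193461e-01, -5.77778002e-01, -6.71498160e-04]), 'contact_force': array([ 0.27440419, -1.10788481, -0.83368642]), 'moment': array([ 0.06535472,  0.04089235, -0.03082305]), 'width': 0.08541757423610791}
top {'fx': 553.6609961649658, 'fy': 553.6609961649658, 'cx': 320.55125047009597, 'cy': 236.30483566801362, 'camera_from_world': array([[-0.01267842, -0.99972736,  0.01960783, -0.00409928],
       [ 0.9814369 , -0.00868881,  0.1915884 , -0.53542532],
       [-0.19136579,  0.02167288,  0.98127948, -1.37356662],
       [ 0.        ,  0.        ,  0.        ,  1.        ]])}
side {'fx': 616.2593358107512, 'fy': 616.2593358107512, 'cx': 318.88313641536627, 'cy': 242.77915337562737, 'camera_from_world': array([[-0.99794568, -0.0624761 ,  0.01418301,  0.53395211],
       [ 0.05617051, -0.74678436,  0.66268997, -0.07932008],
       [-0.03081063,  0.66212526,  0.74875954, -1.32407074],
       [ 0.        ,  0.        ,  0.        ,  1.        ]])}
```

View pics/top0.png

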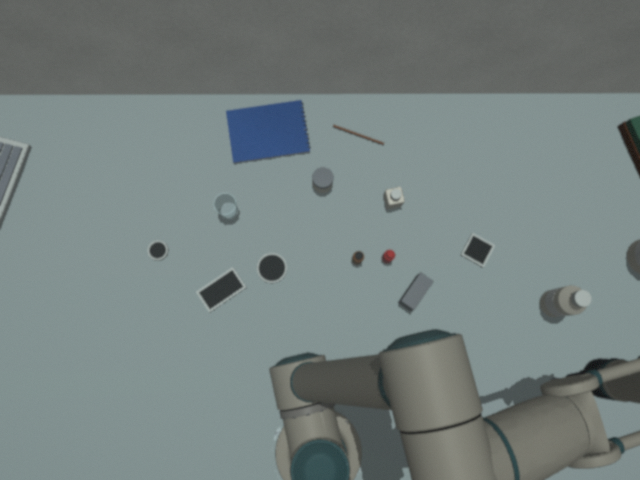

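View pics/side0.png

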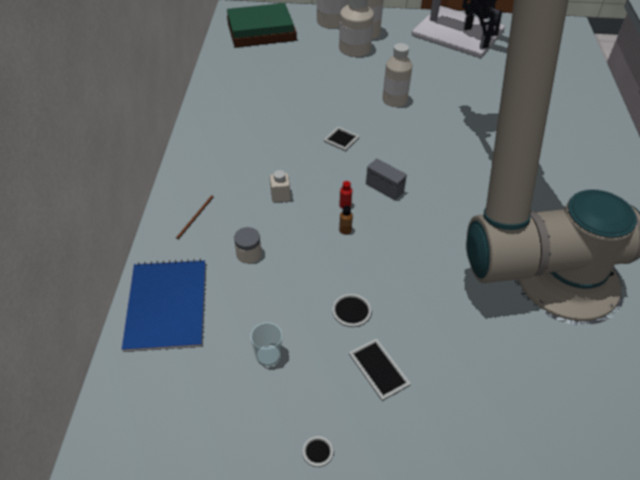

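The top view shows, at these pixels: jar (322,178), flask (395,197), amber dropper (358,258), red look-alike (389,256), slide box (416,292) and beaker (227,207). The stands are the jar's (272,268), the dropper's (158,250), the box's (221,289) and the flask's (479,250). Everything also shows in the side view.

The candidates that could be mistaken:
- **Dropper:** amber (358,258) or red (389,256). I choose amber.
- **Jar and square bottle:** the large cream bottle (572,299) is neither one. I'll take the grey-lidded jar (322,178) and the square bottle (395,197).
- **Round stands:** large (272,268) or small (158,250).

Next I'll check this in a close crop.

```bash
cat > h.py <<'E'
import numpy as np, cv2
from rig import manip
def ray(n,u,v):
    c=manip.calibration(n); T=c["camera_from_world"]; R=T[:3,:3]
    o=-np.linalg.inv(R)@T[:3,3]
    d=np.linalg.inv(R)@np.array([(u-c["cx"])/c["fx"],-(v-c["cy"])/c["fy"],-1.])
    return o,d
def onz(n,u,v,z):
    o,d=ray(n,u,v); return o+d*(z-o[2])/d[2]
def proj(n,p):
    c=manip.calibration(n); q=c["camera_from_world"]@np.append(p,1); return np.array([c["cx"]+c["fx"]*q[0]/-q[2], c["cy"]-c["fy"]*q[1]/-q[2]])
E
python3 - <<'E'
import cv2
a=cv2.imread("pics/top0.png");b=cv2.imread("pics/side0.png")
cv2.imwrite("pics/tc.png",cv2.resize(a[150:320,305:505],None,fx=4,fy=4,interpolation=cv2.INTER_CUBIC)[:600])
cv2.imwrite("pics/sc.png",cv2.resize(b[120:270,225:425],None,fx=4,fy=4,interpolation=cv2.INTER_CUBIC))
E
```

```text
(no output)
```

View pics/tc.png

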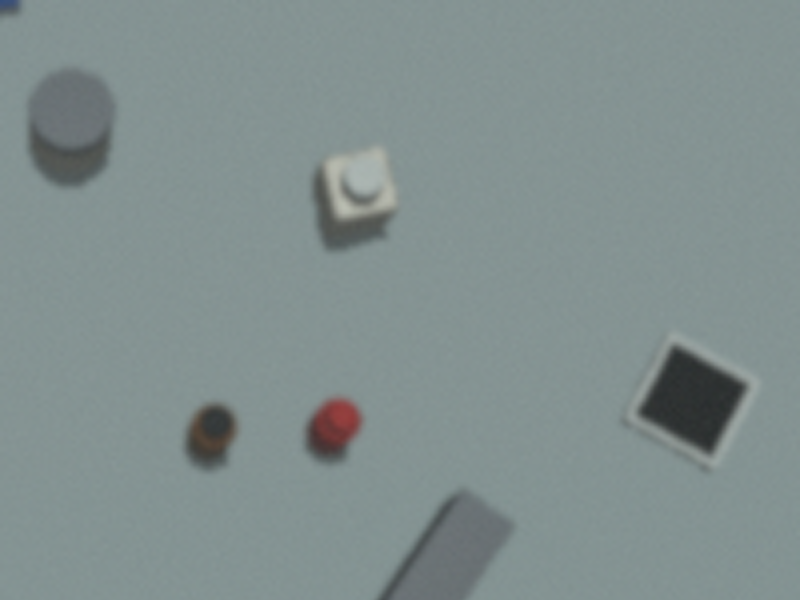

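View pics/sc.png

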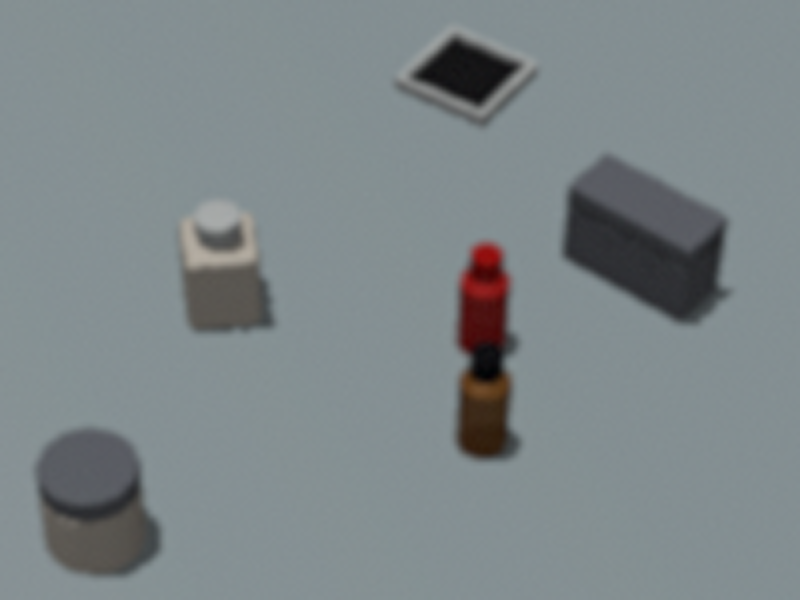

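```bash
cat > m.py <<'E'
from h import *
import sys
a=cv2.imread("pics/top0.png");b=cv2.imread("pics/side0.png")
# hand-read pixels from crops
P=lambda x,y:(305+x/4-.375,150+y/4-.375); Q=lambda x,y:(225+x/4-.375,120+y/4-.375)
for nm,t,s,z in [("jar",P(71,109),Q(88,468),.06),("drop",P(215,421),Q(487,353),.072),("flask",P(365,173),Q(218,214),.072)]:
    print(nm,onz("top",*t,z).round(4),onz("side",*s,z).round(4))
c=[onz("top",*P(*q),.054) for q in [(322,162),(383,150),(396,207),(335,220)]]
for i in range(4):
    e=c[(i+1)%4]-c[i]; print(np.hypot(*e[:2]).round(4),np.degrees(np.arctan2(e[1],e[0])).round(1))
print("flask c",np.mean(c,0).round(4))
for n,im in(("top",a),("side",b)):
    m=(im.max(2)<60).astype(np.uint8)
    cs,_=cv2.findContours(m,cv2.RETR_EXTERNAL,cv2.CHAIN_APPROX_NONE)
    for k in cs:
        if cv2.contourArea(k)<60: continue
        M=cv2.moments(k); u,v=M['m10']/M['m00'],M['m01']/M['m00']
        w=np.array([onz(n,*p[0],.005)[:2] for p in k],np.float32)
        p=onz(n,u,v,.005)
        if abs(p[0])>1 or abs(p[1])>.9: continue
        print(n,(round(u),round(v)),p.round(4),cv2.minAreaRect(w*1000))
E
python3 m.py
python3 - <<'E'
import cv2
a=cv2.imread("pics/top0.png");b=cv2.imread("pics/side0.png")
x=cv2.resize(a[262:322,390:440],None,fx=8,fy=8,interpolation=cv2.INTER_CUBIC)
y=cv2.resize(b[150:210,355:415],None,fx=8,fy=8,interpolation=cv2.INTER_CUBIC)
import numpy as np
cv2.imwrite("pics/bx.png",np.hstack([x[:480],y[:480,:400]]))
print(a[291,416],a[285,400],a[178,322],a[180,345],b[178,385])
E
```

```text
jar [ 0.692  -0.0165  0.06  ] [ 0.6913 -0.0185  0.06  ]
drop [ 0.4828 -0.1043  0.072 ] [ 0.4822 -0.109   0.072 ]
flask [ 0.644  -0.2055  0.072 ] [ 0.6416 -0.2104  0.072 ]
0.0412 -79.0
0.0392 -169.8
0.0411 101.8
0.0398 10.3
flask c [ 0.6411 -0.2043  0.054 ]
top (601, 392) [ 0.1346 -0.7209  0.005 ] ((128.89523315429688, -721.7220458984375), (43.97319793701172, 33.928741455078125), 33.60869216918945)
top (626, 387) [ 0.1468 -0.787   0.005 ] ((151.32037353515625, -777.565673828125), (84.6862564086914, 67.98844146728516), 82.91278839111328)
top (382, 388) [ 0.1517 -0.1627  0.005 ] ((153.28573608398438, -161.97567749023438), (100.12013244628906, 17.689908981323242), 13.02457332611084)
top (595, 366) [ 0.1986 -0.7109  0.005 ] ((197.27218627929688, -703.8213500976562), (26.708837509155273, 136.69300842285156), 19.609426498413086)
top (221, 289) [0.4066 0.2508 0.005 ] ((407.0794677734375, 250.64810180664062), (43.270652770996094, 93.66705322265625), 33.86150360107422)
top (271, 267) [0.4624 0.1191 0.005 ] ((462.2406311035156, 119.05744934082031), (55.77113342285156, 55.147274017333984), 0.036
[... 1235 characters left out ...]
5.6675262451172, 48.5090446472168), 84.50787353515625)
side (507, 225) [ 0.1104 -0.1476  0.005 ] ((111.43553161621094, -154.35838317871094), (44.16096115112305, 100.85637664794922), 81.08788299560547)
side (346, 210) [ 0.481  -0.1693  0.005 ] ((480.66668701171875, -168.8477783203125), (16.538833618164062, 33.307044982910156), 2.0957911014556885)
side (385, 185) [ 0.3894 -0.2631  0.005 ] ((393.12518310546875, -265.5027160644531), (78.11466979980469, 104.49755096435547), 72.4020004272461)
side (341, 138) [ 0.5033 -0.4349  0.005 ] ((503.6604309082031, -435.4903259277344), (47.43794250488281, 50.04549026489258), 59.1744270324707)
[114 113 105] [147 149 133] [120 116 108] [146 148 134] [53 50 48]
```

View pics/bx.png

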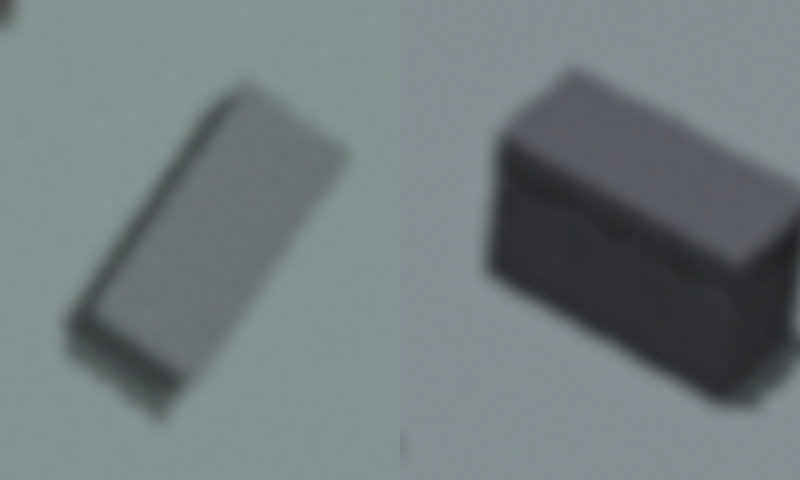

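```bash
cat > m2.py <<'E'
from h import *
B=lambda x,y:(390+x/8-.44,262+y/8-.44); S=lambda x,y:(355+x/8-.44,150+y/8-.44)
for n,q in (("top",[B(*p) for p in[(245,80),(350,155),(185,380),(92,312)]]),("side",[S(*p) for p in [(175,65),(100,135),(340,265),(408,192)]])):
    c=np.array([onz(n,*p,.06) for p in q]); print(n,c.mean(0).round(4))
    for i in range(4):
        e=c[(i+1)%4]-c[i]; print(np.hypot(*e[:2]).round(4),np.degrees(np.arctan2(e[1],e[0])).round(1))
# stand orientations and outer outline
for n in("top","side"):
    im=cv2.imread(f"pics/{n}0.png"); m=(im.min(2)>160).astype(np.uint8)|(im.max(2)<90).astype(np.uint8)
    for p in [(.5125,.4178),(.4058,.2491),(.462,.1173),(.504,-.432)]:
        u,v=proj(n,[*p,.005]).astype(int); k=np.zeros_like(m); k[v-45:v+46,max(u-45,0):u+46]=m[v-45:v+46,max(u-45,0):u+46]
        cs,_=cv2.findContours(k,cv2.RETR_EXTERNAL,cv2.CHAIN_APPROX_NONE)
        cs=[c for c in cs if cv2.pointPolygonTest(c,(int(u),int(v)),False)>=0]
        for c in cs:
            w=np.array([onz(n,*q[0],.008)[:2] for q in c],np.float32)*1000
            print(n,p,[np.round(x,1) for x in cv2.minAreaRect(w)])
E
python3 m2.py
```

```text
top [ 0.3926 -0.2507  0.06  ]
0.0403 -126.9
0.0894 141.6
0.0356 52.8
0.0892 -35.4
side [ 0.3916 -0.2545  0.06  ]
0.0403 56.4
0.0869 143.9
0.0391 -122.0
0.0859 -37.0
top (0.5125, 0.4178) [array([511.2, 419.3]), array([37.6, 36.5]), np.float64(2.4)]
top (0.4058, 0.2491) [array([406.3, 250.3]), array([48.3, 98.6]), np.float64(33.9)]
top (0.462, 0.1173) [array([461.8, 118.9]), array([61. , 60.3]), np.float64(0.0)]
top (0.504, -0.432) [array([ 504.6, -427.7]), array([52.6, 52.9]), np.float64(60.3)]
side (0.5125, 0.4178) [array([511.8, 417. ]), array([40.8, 39.4]), np.float64(49.1)]
side (0.4058, 0.2491) [array([406.2, 247.5]), array([ 50.6, 101.2]), np.float64(33.9)]
side (0.462, 0.1173) [array([462.1, 117. ]), array([65.8, 62. ]), np.float64(4.1)]
side (0.504, -0.432) [array([ 504.4, -432.8]), array([52.3, 52.1]), np.float64(59.5)]
```

```bash
cat >> h.py <<'E'
from scipy.spatial.transform import Rotation as Ro
def plan(x,y,z,yaw):
    s=manip.get_state(); q=s["ee_rot"]; R=Ro.from_quat([q[1],q[2],q[3],q[0]])
    a=np.radians(yaw); G=np.array([[np.cos(a),np.sin(a),0],[np.sin(a),-np.cos(a),0],[0,0,-1]])
    G=Ro.from_matrix(G); rv=(R.inv()*G).as_rotvec()
    d=np.array([x,y,z])-s["position"]
    X=R.as_matrix()[:,0]
    print("t",round(s["clock"],2),"pos",s["position"].round(4),"yaw",np.degrees(np.arctan2(X[1],X[0])).round(1),"w",round(s["width"],4),"F",s["contact_force"].round(1),"q6",s["qpos"][5].round(2))
    print("turn total units",(rv/.08).round(2)," shift now-axes",(R.inv().apply(d)/.4).round(3)," shift after turn",(G.inv().apply(d)/.4).round(3))
E
python3 -c "
from h import *
plan(.642,-.2075,.2,-79)"
```

```text
t 0.1 pos [ 0.191  -0.5419  0.2495] yaw -70.6 w 0.0851 F [-0.1  0.2 -0.5] q6 -0.12
turn total units [-0.    0.02  1.84]  shift now-axes [-0.413 -1.341  0.125]  shift after turn [-0.605 -1.266  0.124]
```

>>> {"fn": "send_rows", "kwargs": {
  "delta_pos": [
    [0,0,0.02],
    [0,0,0.02],
    [-0.045,-0.094,0],
    [-0.045,-0.094,0],
    [-0.045,-0.094,0]
  ],
  "angular": [
    [0,0,0.92],
    [0,0,0.92],
    [0,0,0],
    [0,0,0],
    [0,0,0]
  ],
  "hand": 85,
  "squeeze": 50
}}

```text
clock: 0.52
position: [0.2918, -0.467, 0.2335]
ee_rot: [-0.0, 0.771, -0.637, -0.001]
contact_force: [0.0, -0.4, 0.2]
width: 0.0849
```

>>> {"fn": "send_rows", "kwargs": {
  "delta_pos": [
    [-0.045,-0.094,0],
    [-0.045,-0.094,0],
    [-0.045,-0.094,0],
    [-0.045,-0.094,0],
    [-0.045,-0.094,0]
  ],
  "angular": [
    [0,0,0],
    [0,0,0],
    [0,0,0],
    [0,0,0],
    [0,0,0]
  ]
}}

```text
clock: 0.93
position: [0.46, -0.3421, 0.234]
ee_rot: [0.0, 0.771, -0.636, -0.0]
contact_force: [0.8, -0.4, 0.4]
width: 0.085
```

```bash
python3 -c "
from h import *
plan(.642,-.2075,.13,-79)"
```

```text
t 0.93 pos [ 0.46   -0.3421  0.234 ] yaw -79.0 w 0.085 F [ 0.8 -0.4  0.4] q6 0.62
turn total units [ 0.01  0.01 -0.  ]  shift now-axes [-0.244 -0.511  0.26 ]  shift after turn [-0.243 -0.511  0.26 ]
```

>>> {"fn": "send_rows", "kwargs": {
  "delta_pos": [
    [-0.049,-0.085,0.0],
    [-0.049,-0.09,0.0],
    [-0.049,-0.09,0.0],
    [-0.049,-0.09,0.06],
    [-0.048,-0.09,0.06]
  ],
  "angular": [
    [0,0,0],
    [0,0,0],
    [0,0,0],
    [0,0,0],
    [0,0,0]
  ]
}}

```text
clock: 1.35
position: [0.6095, -0.219, 0.1928]
ee_rot: [-0.0, 0.772, -0.636, 0.002]
contact_force: [-0.2, -0.3, 0.4]
width: 0.0851
```

>>> {"fn": "send_rows", "kwargs": {
  "delta_pos": [
    [0,-0.066,0.06],
    [0,0,0.06],
    [0,0,0.02],
    [0,0,0],
    [0,0,0]
  ],
  "angular": [
    [0,0,0],
    [0,0,0],
    [0,0,0],
    [0,0,0],
    [0,0,0]
  ]
}}

```text
clock: 1.77
position: [0.6326, -0.2157, 0.1361]
ee_rot: [0.0, 0.771, -0.636, -0.001]
contact_force: [-0.1, -0.2, 0.2]
width: 0.0849
```

```bash
python3 -c "
from h import *
plan(.642,-.2075,.034,-79)
a=manip.get_image('top');b=manip.get_image('side')
u,v=proj('top',[.642,-.2075,.05]).astype(int);U,V=proj('side',[.642,-.2075,.05]).astype(int)
f=lambda i,u,v:cv2.resize(i[v-50:v+50,u-50:u+50],None,fx=4,fy=4,interpolation=cv2.INTER_CUBIC)
cv2.imwrite('pics/f1.png',np.hstack([f(a,u,v),f(b,U,V)]))"
```

```text
t 1.77 pos [ 0.6326 -0.2157  0.1361] yaw -79.1 w 0.0849 F [-0.1 -0.2  0.2] q6 0.95
turn total units [ 0.02  0.01 -0.01]  shift now-axes [-0.015 -0.027  0.255]  shift after turn [-0.016 -0.027  0.255]
```

View pics/f1.png

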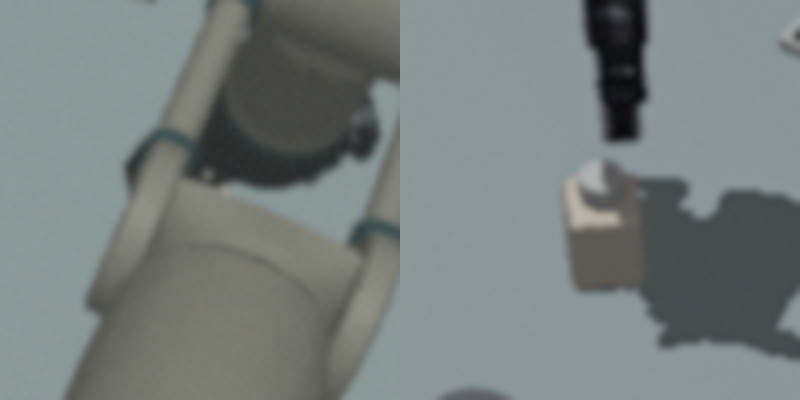

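The side view shows the finger about 5 px right of the bottle, which matches the 10 mm x offset still to go. I'll correct that and descend.

>>> {"fn": "send_rows", "kwargs": {
  "delta_pos": [
    [-0.016,-0.027,0],
    [0,0,0.06],
    [0,0,0.06],
    [0,0,0.06],
    [0,0,0.05]
  ],
  "angular": [
    [0,0,0],
    [0,0,0],
    [0,0,0],
    [0,0,0],
    [0,0,0]
  ]
}}

```text
clock: 2.28
position: [0.6435, -0.2069, 0.0444]
ee_rot: [-0.001, 0.771, -0.636, 0.001]
contact_force: [-0.5, 0.8, 0.2]
width: 0.0853
```

```bash
python3 -c "
from h import *
plan(.642,-.2075,.034,-79)"
```

```text
t 2.28 pos [ 0.6435 -0.2069  0.0444] yaw -79.1 w 0.0853 F [-0.5  0.8  0.2] q6 0.97
turn total units [-0.03 -0.01 -0.01]  shift now-axes [0.001 0.004 0.026]  shift after turn [0.001 0.004 0.026]
```

>>> {"fn": "send_rows", "kwargs": {
  "delta_pos": [
    [0,0.003,0.024],
    [0,0,0],
    [0,0,0],
    [0,0,0],
    [0,0,0]
  ],
  "angular": [
    [0,0,0],
    [0,0,0],
    [0,0,0],
    [0,0,0],
    [0,0,0]
  ],
  "hand": 30,
  "squeeze": 40
}}

```text
clock: 2.7
position: [0.6426, -0.2077, 0.0363]
ee_rot: [-0.0, 0.771, -0.636, 0.002]
contact_force: [-0.1, -0.3, -2.4]
width: 0.0434
```

>>> {"fn": "send_rows", "kwargs": {
  "delta_pos": [
    [0,0,0],
    [0,0,0],
    [0,0,0],
    [0,0,0],
    [0,0,0]
  ],
  "angular": [
    [0,0,0],
    [0,0,0],
    [0,0,0],
    [0,0,0],
    [0,0,0]
  ]
}}

```text
clock: 3.12
position: [0.6426, -0.2077, 0.0363]
ee_rot: [-0.0, 0.771, -0.636, 0.002]
contact_force: [-0.8, 0.9, 6.2]
width: 0.0437
```

```bash
python3 -c "
from h import *
plan(.504,-.431,.20,-30)"
```

```text
t 3.12 pos [ 0.6426 -0.2077  0.0363] yaw -79.0 w 0.0437 F [-0.8  0.9  6.2] q6 0.96
turn total units [ -0.02  -0.04 -10.7 ]  shift now-axes [ 0.483  0.445 -0.41 ]  shift after turn [-0.021  0.657 -0.409]
```

>>> {"fn": "send_rows", "kwargs": {
  "delta_pos": [
    [0,0,-0.03],
    [0,0,-0.05],
    [0,0,-0.06],
    [0,0,-0.06],
    [0,0,-0.06]
  ],
  "angular": [
    [0,0,0],
    [0,0,-0.5],
    [0,0,-1],
    [0,0,-1],
    [0,0,-1]
  ]
}}

```text
clock: 3.53
position: [0.6407, -0.207, 0.1394]
ee_rot: [0.0, 0.854, -0.521, -0.001]
contact_force: [0.3, -0.2, -1.8]
width: 0.0434
```

>>> {"fn": "send_rows", "kwargs": {
  "delta_pos": [
    [0,0,-0.04],
    [0,0,0],
    [0,0,0],
    [0,0,0],
    [0,0,0]
  ],
  "angular": [
    [0,0,-1],
    [0,0,-1],
    [0,0,-1],
    [0,0,-1],
    [0,0,-1]
  ]
}}

```text
clock: 3.95
position: [0.6408, -0.207, 0.1547]
ee_rot: [0.0, 0.94, -0.341, -0.001]
contact_force: [0.5, -0.2, -2.7]
width: 0.0435
```

>>> {"fn": "send_rows", "kwargs": {
  "delta_pos": [
    [0,0.04,0],
    [0,0.07,0],
    [0,0.07,0],
    [0,0.07,0],
    [0,0.07,0]
  ],
  "angular": [
    [0,0,-1],
    [0,0,-1],
    [0,0,-0.2],
    [0,0,0],
    [0,0,0]
  ]
}}

```text
clock: 4.37
position: [0.5713, -0.3153, 0.1546]
ee_rot: [-0.0, 0.966, -0.258, -0.001]
contact_force: [0.7, 0.3, -0.7]
width: 0.0435
```

```bash
python3 -c "
from h import *
plan(.504,-.431,.10,-30)"
```

```text
t 4.37 pos [ 0.5713 -0.3153  0.1546] yaw -29.9 w 0.0435 F [ 0.7  0.3 -0.7] q6 -0.09
turn total units [0.   0.02 0.01]  shift now-axes [-0.001  0.335  0.137]  shift after turn [-0.001  0.335  0.136]
```

>>> {"fn": "send_rows", "kwargs": {
  "delta_pos": [
    [0,0.07,0],
    [0,0.07,0],
    [0,0.07,0.03],
    [0,0.06,0.04],
    [0,0.04,0.04]
  ],
  "angular": [
    [0,0,0],
    [0,0,0],
    [0,0,0],
    [0,0,0],
    [0,0,0]
  ]
}}

```text
clock: 4.78
position: [0.509, -0.4246, 0.1107]
ee_rot: [0.001, 0.966, -0.259, 0.0]
contact_force: [0.4, 0.3, -2.3]
width: 0.0435
```

>>> {"fn": "send_rows", "kwargs": {
  "delta_pos": [
    [0,0.01,0.03],
    [0,0,0],
    [0,0,0]
  ],
  "angular": [
    [0,0,0],
    [0,0,0],
    [0,0,0]
  ]
}}

```text
clock: 5.03
position: [0.5084, -0.4245, 0.0978]
ee_rot: [-0.001, 0.966, -0.259, -0.001]
contact_force: [0.3, -0.0, -1.5]
width: 0.044
```

```bash
python3 -c "
from h import *
plan(.504,-.431,.0395,-30)"
```

```text
t 5.03 pos [ 0.5084 -0.4245  0.0978] yaw -30.0 w 0.044 F [ 0.3 -0.  -1.5] q6 -0.28
turn total units [-0.02  0.03 -0.  ]  shift now-axes [-0.001  0.02   0.146]  shift after turn [-0.001  0.02   0.146]
```

>>> {"fn": "send_rows", "kwargs": {
  "delta_pos": [
    [0,0.02,0.03],
    [0,0,0.04],
    [0,0,0.03],
    [0,0,0],
    [0,0,0]
  ],
  "angular": [
    [0,0,0],
    [0,0,0],
    [0,0,0],
    [0,0,0],
    [0,0,0]
  ]
}}

```text
clock: 5.45
position: [0.5046, -0.4317, 0.0578]
ee_rot: [-0.0, 0.966, -0.258, -0.001]
contact_force: [0.5, 0.1, -2.7]
width: 0.0439
```

```bash
cat >> h.py <<'E'
def look(name,x,y,z=.03,r=40,k=6):
    o=[]
    for n in("top","side"):
        i=manip.get_image(n); u,v=proj(n,[x,y,z]).astype(int); u=min(max(u,r),640-r);v=min(max(v,r),480-r)
        o.append(cv2.resize(i[v-r:v+r,u-r:u+r],(400,400),interpolation=cv2.INTER_CUBIC)); print(n,"origin",u-r,v-r,"scale",400/(2*r))
    cv2.imwrite(f"pics/{name}.png",np.hstack(o))
E
python3 -c "
from h import *
plan(.504,-.431,.0395,-30)
look('f2',.504,-.431)"
```

```text
t 5.45 pos [ 0.5046 -0.4317  0.0578] yaw -29.9 w 0.0439 F [ 0.5  0.1 -2.7] q6 -0.29
turn total units [-0.01  0.02  0.02]  shift now-axes [-0.002 -0.001  0.046]  shift after turn [-0.002 -0.001  0.046]
top origin 441 208 scale 5.0
side origin 301 90 scale 5.0
```

View pics/f2.png

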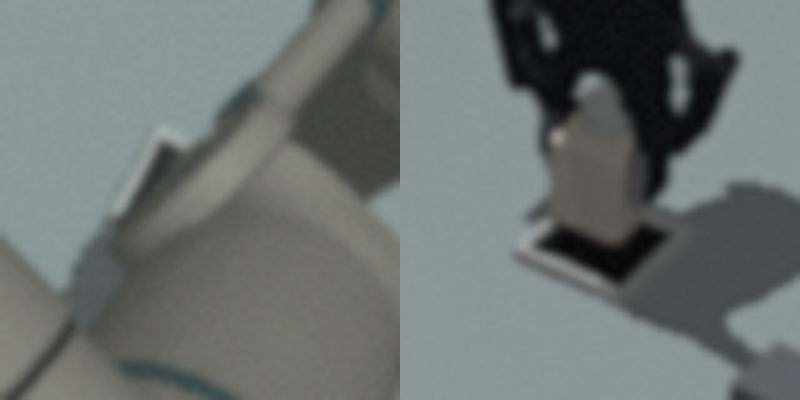

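The bottle hangs over the middle of the dark square recess, with its near bottom corner at (605,245) in the crop against the recess corner at (615,285). The gaps are similar on both sides, so I'll lower it.

>>> {"fn": "send_rows", "kwargs": {
  "delta_pos": [
    [-0.002,0,0.015],
    [0,0,0.015],
    [0,0,0.008],
    [0,0,0.004],
    [0,0,0]
  ],
  "angular": [
    [0,0,0],
    [0,0,0],
    [0,0,0],
    [0,0,0],
    [0,0,0]
  ]
}}

```text
clock: 5.97
position: [0.5036, -0.4319, 0.0411]
ee_rot: [-0.0, 0.966, -0.259, -0.0]
contact_force: [0.2, -0.0, -2.9]
width: 0.0437
```

```bash
python3 -c "
from h import *
plan(.504,-.431,.0395,-30)"
```

```text
t 5.97 pos [ 0.5036 -0.4319  0.0411] yaw -30.0 w 0.0437 F [ 0.2 -0.  -2.9] q6 -0.29
turn total units [-0.    0.01  0.  ]  shift now-axes [-0.    -0.003  0.004]  shift after turn [-0.    -0.003  0.004]
```

>>> {"fn": "send_rows", "kwargs": {
  "delta_pos": [
    [0,0,0.003],
    [0,0,0.002],
    [0,0,0]
  ],
  "angular": [
    [0,0,0],
    [0,0,0],
    [0,0,0]
  ]
}}

```text
clock: 6.22
position: [0.5039, -0.4323, 0.0397]
ee_rot: [0.0, 0.966, -0.259, 0.0]
contact_force: [0.3, -1.2, -2.3]
width: 0.0439
```

>>> {"fn": "send_rows", "kwargs": {
  "delta_pos": [
    [0,0,0.002],
    [0,0,0.002],
    [0,0,0]
  ],
  "angular": [
    [0,0,0],
    [0,0,0],
    [0,0,0]
  ]
}}

```text
clock: 6.47
position: [0.504, -0.4324, 0.0393]
ee_rot: [0.0, 0.966, -0.259, 0.0]
contact_force: [-1.3, 0.6, 4.4]
width: 0.0439
```

The upward force of 4.4 N shows it is on the floor. I'll release it.

>>> {"fn": "send_rows", "kwargs": {
  "delta_pos": [
    [0,0,0],
    [0,0,0],
    [0,0,0],
    [0,0,0],
    [0,0,0]
  ],
  "angular": [
    [0,0,0],
    [0,0,0],
    [0,0,0],
    [0,0,0],
    [0,0,0]
  ],
  "hand": 85
}}

```text
clock: 6.88
position: [0.504, -0.4323, 0.038]
ee_rot: [0.0, 0.966, -0.259, 0.0]
contact_force: [-0.2, -0.6, -1.2]
width: 0.085
```

>>> {"fn": "send_rows", "kwargs": {
  "delta_pos": [
    [0,0,-0.05],
    [0,0,-0.08],
    [0,0,-0.1],
    [0,0,-0.1],
    [0,0,-0.1]
  ],
  "angular": [
    [0,0,0],
    [0,0,0],
    [0,0,0],
    [0,0,-1],
    [0,0,-1]
  ]
}}

```text
clock: 7.3
position: [0.5036, -0.4319, 0.2116]
ee_rot: [-0.0, 0.984, -0.179, -0.0]
contact_force: [0.9, -0.8, -0.5]
width: 0.0848
```

```bash
python3 -c "
from h import *
plan(.392,-.2526,.13,54)
look('f3',.504,-.431)"
```

```text
t 7.3 pos [ 0.5036 -0.4319  0.2116] yaw -20.6 w 0.0848 F [ 0.9 -0.8 -0.5] q6 -0.45
turn total units [-1.000e-02  0.000e+00 -1.627e+01]  shift now-axes [-0.419 -0.321  0.204]  shift after turn [ 0.199 -0.489  0.204]
top origin 441 208 scale 5.0
side origin 301 90 scale 5.0
```

View pics/f3.png

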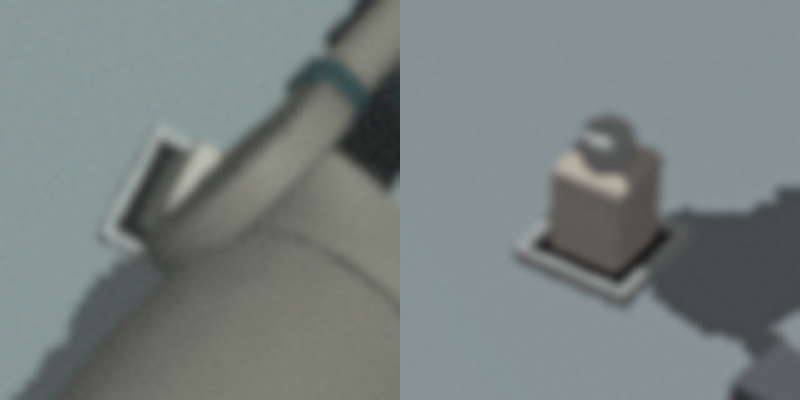

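The square bottle stands inside the rim with an even dark gap around it. The slide box is next.

>>> {"fn": "send_rows", "kwargs": {
  "delta_pos": [
    [0,0,0],
    [0,0,0],
    [0,0,0],
    [0,0,0],
    [0,0,0]
  ],
  "angular": [
    [0,0,-1],
    [0,0,-1],
    [0,0,-1],
    [0,0,-1],
    [0,0,-1]
  ]
}}

```text
clock: 7.82
position: [0.5037, -0.4321, 0.2095]
ee_rot: [-0.0, 1.0, 0.02, -0.0]
contact_force: [0.0, -0.7, -0.7]
width: 0.085
```

>>> {"fn": "send_rows", "kwargs": {
  "delta_pos": [
    [0,0,0],
    [0,0,0],
    [0,0,0],
    [0,0,0],
    [0,0,0]
  ],
  "angular": [
    [0,0,-1],
    [0,0,-1],
    [0,0,-1],
    [0,0,-1],
    [0,0,-1]
  ]
}}

```text
clock: 8.23
position: [0.5038, -0.4321, 0.2094]
ee_rot: [-0.0, 0.976, 0.218, -0.0]
contact_force: [-0.3, 0.2, 1.0]
width: 0.0849
```

>>> {"fn": "send_rows", "kwargs": {
  "delta_pos": [
    [0,0,0],
    [0,0,0],
    [0,0,0],
    [0,0,0],
    [0,0,0]
  ],
  "angular": [
    [0,0,-1],
    [0,0,-1],
    [0,0,-1],
    [0,0,-1],
    [0,0,-1]
  ]
}}

```text
clock: 8.65
position: [0.5038, -0.4321, 0.2094]
ee_rot: [-0.0, 0.913, 0.408, -0.0]
contact_force: [-0.1, -0.4, -0.4]
width: 0.085
```

>>> {"fn": "send_rows", "kwargs": {
  "delta_pos": [
    [0,0,0],
    [0.039,-0.095,0],
    [0.039,-0.095,0],
    [0.039,-0.095,0.04],
    [0.039,-0.095,0.05]
  ],
  "angular": [
    [0,0,-1],
    [0,0,-0.3],
    [0,0,0],
    [0,0,0],
    [0,0,0]
  ]
}}

```text
clock: 9.07
position: [0.4213, -0.2958, 0.177]
ee_rot: [0.001, 0.892, 0.453, 0.001]
contact_force: [1.1, 0.1, -0.3]
width: 0.085
```

```bash
python3 -c "
from h import *
plan(.392,-.2526,.13,54)"
```

```text
t 9.07 pos [ 0.4213 -0.2958  0.177 ] yaw 53.9 w 0.085 F [ 1.1  0.1 -0.3] q6 -1.69
turn total units [ 0.04  0.   -0.03]  shift now-axes [ 0.044 -0.123  0.117]  shift after turn [ 0.044 -0.123  0.117]
```

>>> {"fn": "send_rows", "kwargs": {
  "delta_pos": [
    [0.022,-0.055,0.05],
    [0.021,-0.058,0.05],
    [0,0,0],
    [0,0,0]
  ],
  "angular": [
    [0,0,0],
    [0,0,0],
    [0,0,0],
    [0,0,0]
  ]
}}

```text
clock: 9.4
position: [0.3938, -0.2544, 0.1356]
ee_rot: [-0.002, 0.891, 0.453, -0.001]
contact_force: [0.3, 0.5, -0.3]
width: 0.0849
```

```bash
python3 -c "
from h import *
plan(.392,-.2526,.034,54)
look('b1',.392,-.2526,.05)"
```

```text
t 9.4 pos [ 0.3938 -0.2544  0.1356] yaw 53.9 w 0.0849 F [ 0.3  0.5 -0.3] q6 -1.66
turn total units [-0.04 -0.   -0.02]  shift now-axes [ 0.001 -0.005  0.254]  shift after turn [ 0.001 -0.006  0.254]
top origin 376 251 scale 5.0
side origin 345 133 scale 5.0
```

View pics/b1.png

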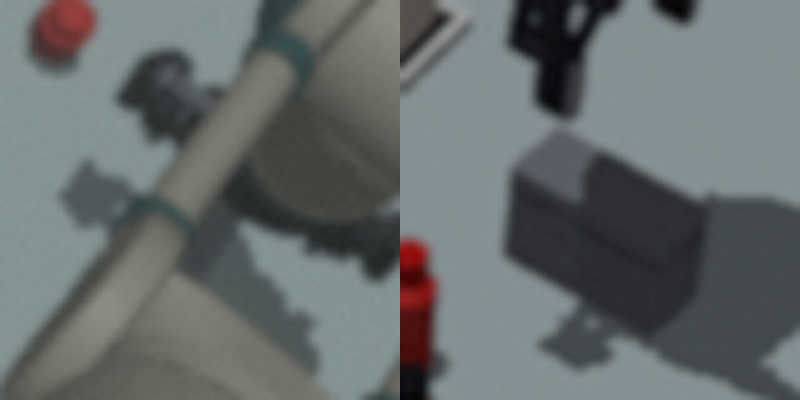

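The fingers straddle the box, and the red bottle is about 70 mm clear of the near finger. I'll descend.

>>> {"fn": "send_rows", "kwargs": {
  "delta_pos": [
    [0,-0.005,0.05],
    [0,0,0.06],
    [0,0,0.06],
    [0,0,0.05],
    [0,0,0.025]
  ],
  "angular": [
    [0,0,0],
    [0,0,0],
    [0,0,0],
    [0,0,0],
    [0,0,0]
  ]
}}

```text
clock: 9.92
position: [0.3946, -0.2564, 0.0374]
ee_rot: [0.0, 0.892, 0.453, -0.0]
contact_force: [-0.8, 0.4, -0.3]
width: 0.0853
```

```bash
python3 -c "
from h import *
plan(.392,-.2526,.034,54)"
```

```text
t 9.92 pos [ 0.3946 -0.2564  0.0374] yaw 53.9 w 0.0853 F [-0.8  0.4 -0.3] q6 -1.66
turn total units [ 0.    0.   -0.03]  shift now-axes [ 0.004 -0.011  0.008]  shift after turn [ 0.004 -0.011  0.008]
```

>>> {"fn": "send_rows", "kwargs": {
  "delta_pos": [
    [0.004,-0.01,0],
    [0,0,0],
    [0,0,0],
    [0,0,0],
    [0,0,0]
  ],
  "angular": [
    [0,0,0],
    [0,0,0],
    [0,0,0],
    [0,0,0],
    [0,0,0]
  ],
  "hand": 25
}}

```text
clock: 10.33
position: [0.3927, -0.2526, 0.04]
ee_rot: [0.002, 0.891, 0.453, 0.001]
contact_force: [-0.7, -1.5, 2.9]
width: 0.0398
```

>>> {"fn": "send_rows", "kwargs": {
  "delta_pos": [
    [0,0,0],
    [0,0,0],
    [0,0,0]
  ],
  "angular": [
    [0,0,0],
    [0,0,0],
    [0,0,0]
  ]
}}

```text
clock: 10.58
position: [0.3927, -0.2527, 0.04]
ee_rot: [0.002, 0.891, 0.453, 0.001]
contact_force: [-0.5, -0.8, 6.6]
width: 0.0394
```

```bash
python3 -c "
from h import *
plan(.4062,.249,.2,34)"
```

```text
t 10.58 pos [ 0.3927 -0.2527  0.04  ] yaw 53.9 w 0.0394 F [-0.5 -0.8  6.6] q6 -1.66
turn total units [ 0.05 -0.    4.34]  shift now-axes [ 1.033 -0.71  -0.404]  shift after turn [ 0.729 -1.021 -0.4  ]
```

>>> {"fn": "send_rows", "kwargs": {
  "delta_pos": [
    [0,0,-0.04],
    [0,0,-0.07],
    [0,0,-0.08],
    [0,0,-0.08],
    [0,0,-0.06]
  ],
  "angular": [
    [0,0,0],
    [0,0,1],
    [0,0,1],
    [0,0,1],
    [0,0,1]
  ]
}}

```text
clock: 11.0
position: [0.3915, -0.2513, 0.173]
ee_rot: [0.001, 0.953, 0.304, 0.0]
contact_force: [0.2, -0.1, -1.3]
width: 0.0397
```

>>> {"fn": "send_rows", "kwargs": {
  "delta_pos": [
    [0.02,-0.028,0],
    [0.05,-0.07,0],
    [0.055,-0.077,0],
    [0.055,-0.077,0],
    [0.055,-0.077,0]
  ],
  "angular": [
    [0,0,0.34],
    [0,0,0],
    [0,0,0],
    [0,0,0],
    [0,0,0]
  ]
}}

```text
clock: 11.42
position: [0.3944, -0.0879, 0.1705]
ee_rot: [-0.0, 0.957, 0.292, -0.0]
contact_force: [1.0, 0.9, -1.8]
width: 0.0395
```

>>> {"fn": "send_rows", "kwargs": {
  "delta_pos": [
    [0.055,-0.077,0],
    [0.055,-0.077,0],
    [0.055,-0.077,0],
    [0.055,-0.077,0],
    [0.055,-0.077,0]
  ],
  "angular": [
    [0,0,0],
    [0,0,0],
    [0,0,0],
    [0,0,0],
    [0,0,0]
  ]
}}

```text
clock: 11.83
position: [0.3993, 0.1013, 0.1707]
ee_rot: [-0.0, 0.956, 0.292, -0.0]
contact_force: [1.5, -0.0, -1.8]
width: 0.0399
```

```bash
python3 -c "
from h import *
plan(.4062,.249,.1,34)"
```

```text
t 11.83 pos [0.3993 0.1013 0.1707] yaw 34.0 w 0.0399 F [ 1.5 -0.  -1.8] q6 -0.51
turn total units [-0.  0.  0.]  shift now-axes [ 0.221 -0.296  0.177]  shift after turn [ 0.221 -0.296  0.177]
```

>>> {"fn": "send_rows", "kwargs": {
  "delta_pos": [
    [0.055,-0.077,0],
    [0.055,-0.077,0],
    [0.05,-0.065,0.04],
    [0.03,-0.04,0.05],
    [0.01,-0.012,0.05]
  ],
  "angular": [
    [0,0,0],
    [0,0,0],
    [0,0,0],
    [0,0,0],
    [0,0,0]
  ]
}}

```text
clock: 12.25
position: [0.4062, 0.2375, 0.1144]
ee_rot: [-0.001, 0.956, 0.294, 0.001]
contact_force: [0.3, 0.6, -1.9]
width: 0.0396
```

>>> {"fn": "send_rows", "kwargs": {
  "delta_pos": [
    [0,0,0.04],
    [0,0,0],
    [0,0,0]
  ],
  "angular": [
    [0,0,0],
    [0,0,0],
    [0,0,0]
  ]
}}

```text
clock: 12.5
position: [0.4049, 0.2338, 0.098]
ee_rot: [0.0, 0.956, 0.293, -0.002]
contact_force: [-0.3, 0.1, -1.2]
width: 0.0397
```

```bash
python3 -c "
from h import *
plan(.4062,.249,.06,34)"
```

```text
t 12.5 pos [0.4049 0.2338 0.098 ] yaw 34.0 w 0.0397 F [-0.3  0.1 -1.2] q6 -0.22
turn total units [-0.01  0.04  0.01]  shift now-axes [ 0.024 -0.03   0.095]  shift after turn [ 0.024 -0.03   0.095]
```

>>> {"fn": "send_rows", "kwargs": {
  "delta_pos": [
    [0.024,-0.03,0],
    [0,0,0.045],
    [0,0,0.045],
    [0,0,0],
    [0,0,0]
  ],
  "angular": [
    [0,0,0],
    [0,0,0],
    [0,0,0],
    [0,0,0],
    [0,0,0]
  ]
}}

```text
clock: 12.92
position: [0.4073, 0.2489, 0.0633]
ee_rot: [0.0, 0.956, 0.292, -0.0]
contact_force: [1.0, 0.3, -2.1]
width: 0.0399
```

```bash
python3 -c "
from h import *
plan(.4062,.249,.043,34)
look('b2',.4062,.249)"
```

```text
t 12.92 pos [0.4073 0.2489 0.0633] yaw 34.0 w 0.0399 F [ 1.   0.3 -2.1] q6 -0.19
turn total units [-0.    0.01 -0.01]  shift now-axes [-0.002 -0.002  0.051]  shift after turn [-0.002 -0.002  0.051]
top origin 179 248 scale 5.0
side origin 339 322 scale 5.0
```

View pics/b2.png

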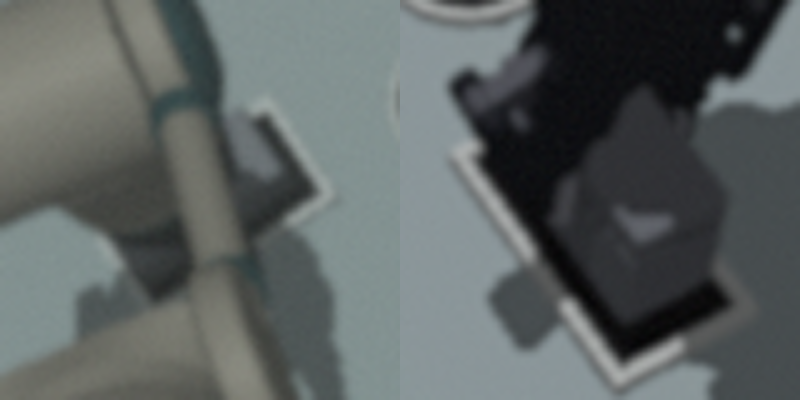

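```bash
python3 -c "
from h import *
# predicted box bottom corners and recess corners in side-crop px
a=np.radians(34);w=np.array([np.cos(a),np.sin(a)]);l=np.array([-w[1],w[0]])
for nm,c,hw,hl,z in (('box now',(.4073,.2489),.02,.045,.0233),('box down',(.4073,.2489),.02,.045,.003),('recess',(.4062,.249),.027,.052,.003)):
    print(nm,[((proj('side',[*(np.array(c)+i*hw*w+j*hl*l),z])-[339,322])*5+[400,0]).round() for i,j in((1,1),(-1,1),(1,-1),(-1,-1))])
"
```

```text
box now [array([623., 328.]), array([713., 279.]), array([489., 142.]), array([577.,  98.])]
box down [array([618., 355.]), array([706., 306.]), array([486., 170.]), array([572., 126.])]
recess [array([616., 379.]), array([736., 312.]), array([464., 165.]), array([580., 105.])]
```

The predicted box corner (623,328) and the observed one (625,325) agree. The recess sits about 1 mm lower in y than assumed, so I'll nudge there and lower.

>>> {"fn": "send_rows", "kwargs": {
  "delta_pos": [
    [-0.004,0,0.012],
    [0,0,0.015],
    [0,0,0.012],
    [0,0,0.006],
    [0,0,0]
  ],
  "angular": [
    [0,0,0],
    [0,0,0],
    [0,0,0],
    [0,0,0],
    [0,0,0]
  ]
}}

```text
clock: 13.43
position: [0.4055, 0.2482, 0.044]
ee_rot: [0.0, 0.956, 0.292, -0.001]
contact_force: [-0.1, -0.1, -1.8]
width: 0.0395
```

>>> {"fn": "send_rows", "kwargs": {
  "delta_pos": [
    [0,0,0.003],
    [0,0,0.003],
    [0,0,0]
  ],
  "angular": [
    [0,0,0],
    [0,0,0],
    [0,0,0]
  ]
}}

```text
clock: 13.68
position: [0.4061, 0.2486, 0.0431]
ee_rot: [0.0, 0.956, 0.293, 0.0]
contact_force: [-2.1, -1.1, 5.6]
width: 0.0399
```

>>> {"fn": "send_rows", "kwargs": {
  "delta_pos": [
    [0,0,0],
    [0,0,0],
    [0,0,0],
    [0,0,0],
    [0,0,0]
  ],
  "angular": [
    [0,0,0],
    [0,0,0],
    [0,0,0],
    [0,0,0],
    [0,0,0]
  ],
  "hand": 85
}}

```text
clock: 14.1
position: [0.4062, 0.2485, 0.0423]
ee_rot: [0.0, 0.956, 0.292, 0.0]
contact_force: [0.6, 0.3, -0.0]
width: 0.085
```

>>> {"fn": "send_rows", "kwargs": {
  "delta_pos": [
    [0,0,-0.05],
    [0,0,-0.09],
    [0,0,-0.1],
    [0,0,-0.1],
    [0,0,-0.05]
  ],
  "angular": [
    [0,0,0],
    [0,0,0],
    [0,0,0],
    [0,0,1],
    [0,0,1]
  ]
}}

```text
clock: 14.52
position: [0.4079, 0.2493, 0.2029]
ee_rot: [-0.001, 0.977, 0.213, 0.004]
contact_force: [-0.9, 0.8, -0.9]
width: 0.0846
```

```bash
python3 -c "
from h import *
plan(.6917,-.0175,.2,25)
look('b3',.4062,.249)"
```

```text
t 14.52 pos [0.4079 0.2493 0.2029] yaw 24.6 w 0.0846 F [-0.9  0.8 -0.9] q6 -0.03
turn total units [ 0.   -0.09 -0.08]  shift now-axes [0.367 0.902 0.01 ]  shift after turn [0.361 0.904 0.007]
top origin 179 248 scale 5.0
side origin 339 322 scale 5.0
```

View pics/b3.png

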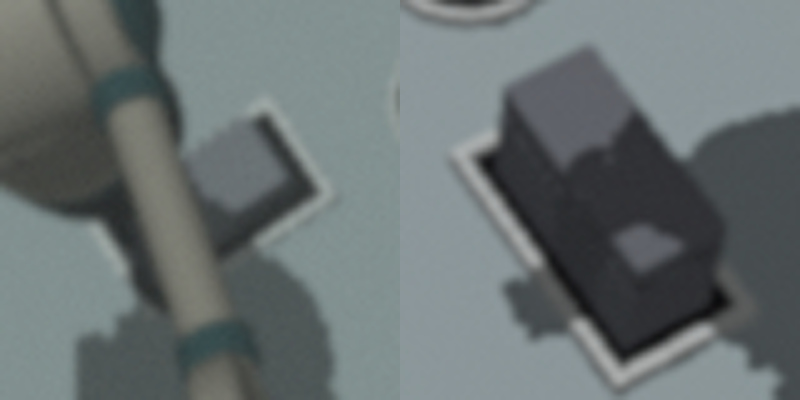

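The box is seated within its rim. The jar is next.

>>> {"fn": "send_rows", "kwargs": {
  "delta_pos": [
    [0.03,0.075,0],
    [0.037,0.092,0],
    [0.037,0.092,0],
    [0.037,0.092,0],
    [0.037,0.092,0]
  ],
  "angular": [
    [0,0,0],
    [0,0,0],
    [0,0,0],
    [0,0,0],
    [0,0,0]
  ]
}}

```text
clock: 15.03
position: [0.5453, 0.1162, 0.1967]
ee_rot: [-0.0, 0.976, 0.216, -0.001]
contact_force: [0.1, 0.3, 0.2]
width: 0.085
```

>>> {"fn": "send_rows", "kwargs": {
  "delta_pos": [
    [0.037,0.092,0],
    [0.037,0.092,0],
    [0.037,0.092,0],
    [0.037,0.092,0],
    [0.035,0.09,0.03]
  ],
  "angular": [
    [0,0,0],
    [0,0,0],
    [0,0,0],
    [0,0,0],
    [0,0,0]
  ]
}}

```text
clock: 15.45
position: [0.6905, -0.0197, 0.1865]
ee_rot: [0.0, 0.977, 0.215, 0.001]
contact_force: [0.8, 1.2, 0.4]
width: 0.0849
```

>>> {"fn": "send_rows", "kwargs": {
  "delta_pos": [
    [0,0,0.05],
    [0,0,0.06],
    [0,0,0.05],
    [0,0,0],
    [0,0,0]
  ],
  "angular": [
    [0,0,0],
    [0,0,0],
    [0,0,0],
    [0,0,0],
    [0,0,0]
  ]
}}

```text
clock: 15.87
position: [0.6869, -0.0178, 0.1196]
ee_rot: [-0.001, 0.977, 0.215, -0.003]
contact_force: [-0.1, 0.2, -0.3]
width: 0.0849
```

```bash
python3 -c "
from h import *
plan(.6917,-.0175,.036,25)
look('j1',.6917,-.0175,.05)"
```

```text
t 15.87 pos [ 0.6869 -0.0178  0.1196] yaw 24.9 w 0.0849 F [-0.1  0.2 -0.3] q6 -0.56
turn total units [-0.04  0.06 -0.03]  shift now-axes [0.012 0.005 0.209]  shift after turn [0.011 0.004 0.209]
top origin 282 138 scale 5.0
side origin 206 200 scale 5.0
```

View pics/j1.png

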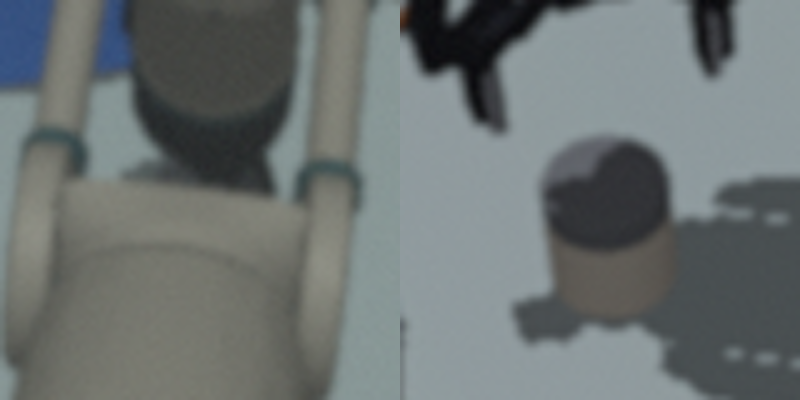

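The fingertips at (490,130) and (712,75) bracket the jar, whose centre is at x≈606. I'll descend.

>>> {"fn": "send_rows", "kwargs": {
  "delta_pos": [
    [0.011,0.004,0],
    [0,0,0.05],
    [0,0,0.06],
    [0,0,0.06],
    [0,0,0.03]
  ],
  "angular": [
    [0,0,0],
    [0,0,0],
    [0,0,0],
    [0,0,0],
    [0,0,0]
  ]
}}

```text
clock: 16.38
position: [0.6928, -0.0172, 0.0412]
ee_rot: [-0.0, 0.977, 0.215, -0.0]
contact_force: [0.2, 0.0, -0.7]
width: 0.085
```

```bash
python3 -c "
from h import *
plan(.6917,-.0175,.036,25)"
```

```text
t 16.38 pos [ 0.6928 -0.0172  0.0412] yaw 24.9 w 0.085 F [ 0.2  0.  -0.7] q6 -0.56
turn total units [-0.01  0.01 -0.03]  shift now-axes [-0.003 -0.     0.013]  shift after turn [-0.003 -0.     0.013]
```

>>> {"fn": "send_rows", "kwargs": {
  "delta_pos": [
    [-0.002,0,0.01],
    [0,0,0],
    [0,0,0],
    [0,0,0],
    [0,0,0]
  ],
  "angular": [
    [0,0,0],
    [0,0,0],
    [0,0,0],
    [0,0,0],
    [0,0,0]
  ],
  "hand": 40
}}

```text
clock: 16.8
position: [0.6935, -0.0179, 0.0399]
ee_rot: [0.001, 0.977, 0.215, 0.001]
contact_force: [-0.2, -0.3, -1.0]
width: 0.0555
```

>>> {"fn": "send_rows", "kwargs": {
  "delta_pos": [
    [0,0,0],
    [0,0,0],
    [0,0,0]
  ],
  "angular": [
    [0,0,0],
    [0,0,0],
    [0,0,0]
  ]
}}

```text
clock: 17.05
position: [0.6932, -0.0179, 0.0395]
ee_rot: [0.0, 0.977, 0.215, 0.001]
contact_force: [-1.5, 0.1, 4.3]
width: 0.0551
```

```bash
python3 -c "
from h import *
plan(.462,.117,.2,25)"
```

```text
t 17.05 pos [ 0.6932 -0.0179  0.0395] yaw 24.8 w 0.0551 F [-1.5  0.1  4.3] q6 -0.56
turn total units [ 0.01 -0.02 -0.04]  shift now-axes [-0.382 -0.548 -0.403]  shift after turn [-0.381 -0.55  -0.401]
```

>>> {"fn": "send_rows", "kwargs": {
  "delta_pos": [
    [0,0,-0.04],
    [0,0,-0.08],
    [0,0,-0.09],
    [0,0,-0.09],
    [-0.02,-0.03,-0.04]
  ],
  "angular": [
    [0,0,0],
    [0,0,0],
    [0,0,0],
    [0,0,0],
    [0,0,0]
  ]
}}

```text
clock: 17.47
position: [0.6843, -0.0119, 0.1794]
ee_rot: [0.002, 0.977, 0.215, 0.005]
contact_force: [0.4, -0.0, -0.6]
width: 0.0555
```

>>> {"fn": "send_rows", "kwargs": {
  "delta_pos": [
    [-0.05,-0.072,0],
    [-0.05,-0.072,0],
    [-0.05,-0.072,0],
    [-0.05,-0.072,0],
    [-0.05,-0.072,0]
  ],
  "angular": [
    [0,0,0],
    [0,0,0],
    [0,0,0],
    [0,0,0],
    [0,0,0]
  ]
}}

```text
clock: 17.88
position: [0.527, 0.079, 0.1741]
ee_rot: [-0.0, 0.977, 0.215, -0.0]
contact_force: [0.0, 0.7, -1.7]
width: 0.055
```

>>> {"fn": "send_rows", "kwargs": {
  "delta_pos": [
    [-0.05,-0.072,0],
    [-0.04,-0.06,0.04],
    [-0.02,-0.028,0.06],
    [0,0,0.06],
    [0,0,0]
  ],
  "angular": [
    [0,0,0],
    [0,0,0],
    [0,0,0],
    [0,0,0],
    [0,0,0]
  ]
}}

```text
clock: 18.3
position: [0.4575, 0.1181, 0.1071]
ee_rot: [-0.0, 0.976, 0.216, -0.004]
contact_force: [-0.3, -0.3, -2.3]
width: 0.0553
```

```bash
python3 -c "
from h import *
plan(.462,.117,.062,25)"
```

```text
t 18.3 pos [0.4575 0.1181 0.1071] yaw 24.9 w 0.0553 F [-0.3 -0.3 -2.3] q6 -0.33
turn total units [-0.03  0.1  -0.02]  shift now-axes [0.01  0.007 0.113]  shift after turn [0.009 0.007 0.113]
```

>>> {"fn": "send_rows", "kwargs": {
  "delta_pos": [
    [0.009,0.007,0.02],
    [0,0,0.05],
    [0,0,0.035],
    [0,0,0],
    [0,0,0]
  ],
  "angular": [
    [0,0,0],
    [0,0,0],
    [0,0,0],
    [0,0,0],
    [0,0,0]
  ]
}}

```text
clock: 18.72
position: [0.4678, 0.1166, 0.0686]
ee_rot: [0.0, 0.977, 0.215, 0.0]
contact_force: [-0.5, -0.3, -0.0]
width: 0.0552
```

```bash
python3 -c "
from h import *
plan(.462,.117,.0425,25)
look('j2',.462,.117)
c=np.array([.462,.117])
p=manip.get_state()['position']
for nm,q,r,z in(('jar now',p[:2],.028,p[2]-.0395),('recess',c,.035,.008)):
    print(nm,[((proj('side',[q[0]+r*i,q[1]+r*j,z])-[309-0,0])).round(1) for i,j in((1,0),(-1,0),(0,1),(0,-1))])
"
```

```text
t 18.72 pos [0.4678 0.1166 0.0686] yaw 24.8 w 0.0552 F [-0.5 -0.3 -0. ] q6 -0.33
turn total units [ 0.   -0.01 -0.04]  shift now-axes [-0.013 -0.007  0.065]  shift after turn [-0.013 -0.007  0.065]
top origin 231 226 scale 5.0
side origin 311 262 scale 5.0
jar now [array([ 25.7, 301.8]), array([ 53.5, 303.5]), array([ 39.2, 314.1]), array([ 40. , 291.5])]
recess [array([ 25. , 308.3]), array([ 59.3, 310.3]), array([ 41.7, 323.6]), array([ 42.6, 295.5])]
```

View pics/j2.png

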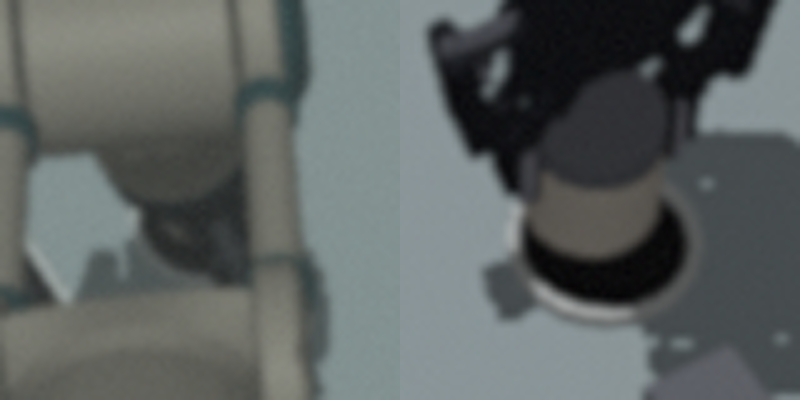

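The jar sits about 6 mm left of the recess centre (x≈597 against 607), as the TCP reading says. I'll correct that and lower.

>>> {"fn": "send_rows", "kwargs": {
  "delta_pos": [
    [-0.013,-0.006,0],
    [0,0,0.02],
    [0,0,0.02],
    [0,0,0.01],
    [0,0,0]
  ],
  "angular": [
    [0,0,0],
    [0,0,0],
    [0,0,0],
    [0,0,0],
    [0,0,0]
  ]
}}

```text
clock: 19.23
position: [0.4598, 0.1168, 0.0472]
ee_rot: [-0.0, 0.977, 0.215, -0.001]
contact_force: [0.2, -0.6, -0.1]
width: 0.0552
```

```bash
python3 -c "
from h import *
plan(.462,.117,.0425,25)"
```

```text
t 19.23 pos [0.4598 0.1168 0.0472] yaw 24.8 w 0.0552 F [ 0.2 -0.6 -0.1] q6 -0.33
turn total units [-0.01  0.03 -0.03]  shift now-axes [0.005 0.002 0.012]  shift after turn [0.005 0.002 0.012]
```

>>> {"fn": "send_rows", "kwargs": {
  "delta_pos": [
    [0.004,0.001,0.004],
    [0,0,0.004],
    [0,0,0.003],
    [0,0,0.002],
    [0,0,0]
  ],
  "angular": [
    [0,0,0],
    [0,0,0],
    [0,0,0],
    [0,0,0],
    [0,0,0]
  ]
}}

```text
clock: 19.65
position: [0.4624, 0.1172, 0.043]
ee_rot: [0.0, 0.977, 0.215, -0.0]
contact_force: [-0.2, -0.1, -1.2]
width: 0.0551
```

```bash
python3 -c "
from h import *
plan(.462,.117,.0425,25)"
```

```text
t 19.65 pos [0.4624 0.1172 0.043 ] yaw 24.8 w 0.0551 F [-0.2 -0.1 -1.2] q6 -0.33
turn total units [ 0.    0.   -0.03]  shift now-axes [-0.001  0.     0.001]  shift after turn [-0.001  0.     0.001]
```

>>> {"fn": "send_rows", "kwargs": {
  "delta_pos": [
    [0,0,0.002],
    [0,0,0.002],
    [0,0,0]
  ],
  "angular": [
    [0,0,0],
    [0,0,0],
    [0,0,0]
  ]
}}

```text
clock: 19.9
position: [0.4625, 0.1173, 0.0424]
ee_rot: [0.0, 0.977, 0.215, 0.0]
contact_force: [-2.2, 0.6, 5.8]
width: 0.0552
```

Contact. I'll release and retreat.

>>> {"fn": "send_rows", "kwargs": {
  "delta_pos": [
    [0,0,0],
    [0,0,0],
    [0,0,0],
    [0,0,0],
    [0,0,0]
  ],
  "angular": [
    [0,0,0],
    [0,0,0],
    [0,0,0],
    [0,0,0],
    [0,0,0]
  ],
  "hand": 85
}}

```text
clock: 20.32
position: [0.4624, 0.1172, 0.0414]
ee_rot: [0.0, 0.977, 0.215, -0.0]
contact_force: [0.0, -0.2, 0.1]
width: 0.0852
```

>>> {"fn": "send_rows", "kwargs": {
  "delta_pos": [
    [0,0,-0.05],
    [0,0,-0.09],
    [0,0,-0.1],
    [0,0,-0.08],
    [0,0,0]
  ],
  "angular": [
    [0,0,0],
    [0,0,0],
    [0,0,0],
    [0,0,1],
    [0,0,1]
  ]
}}

```text
clock: 20.73
position: [0.4667, 0.1178, 0.1759]
ee_rot: [0.0, 0.991, 0.135, 0.007]
contact_force: [1.0, 0.1, -0.2]
width: 0.0852
```

```bash
python3 -c "
from h import *
plan(.4825,-.1066,.15,5)
look('j3',.462,.117)
look('d0',.4825,-.1066)"
```

```text
t 20.73 pos [0.4667 0.1178 0.1759] yaw 15.5 w 0.0852 F [ 1.   0.1 -0.2] q6 -0.17
turn total units [ 0.01 -0.16  2.28]  shift now-axes [-0.112  0.551  0.064]  shift after turn [-0.009  0.562  0.065]
top origin 231 226 scale 5.0
side origin 311 262 scale 5.0
top origin 317 217 scale 5.0
side origin 305 181 scale 5.0
```

View pics/j3.png

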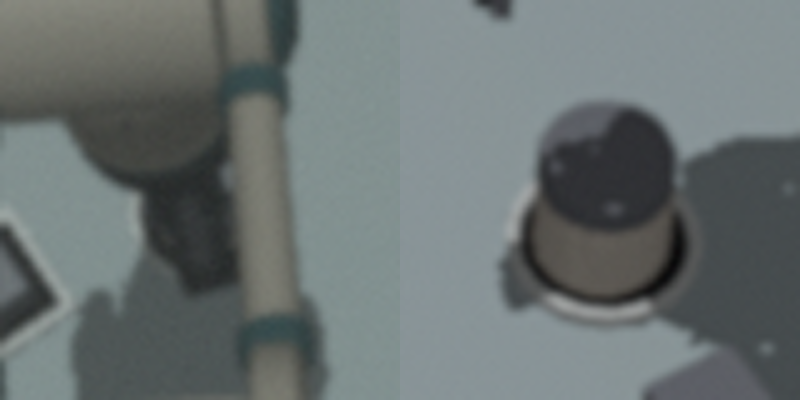

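View pics/d0.png

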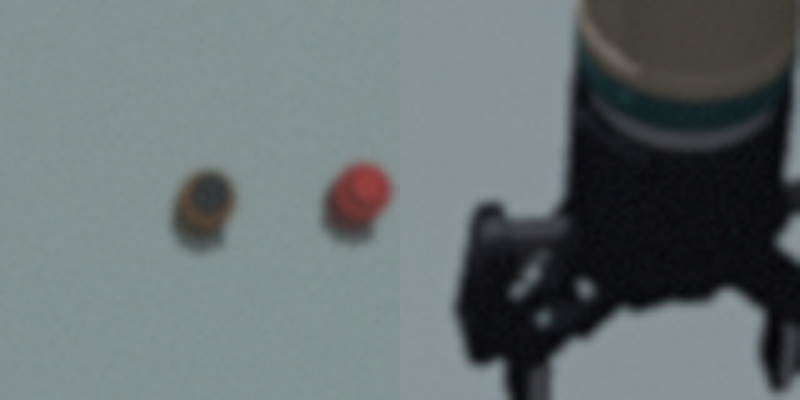

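The jar is seated within its rim. The top view shows the amber bottle untouched at (207,195) in the crop and the red one at (360,190), well apart, so I'll grip along x.

>>> {"fn": "send_rows", "kwargs": {
  "delta_pos": [
    [0,0,0],
    [0,0,0],
    [0,0.06,0],
    [0,0.09,0],
    [0,0.095,0]
  ],
  "angular": [
    [0,0,1],
    [0,0,1],
    [0,0,0.28],
    [0,0,0],
    [0,0,0]
  ]
}}

```text
clock: 21.35
position: [0.4706, 0.0196, 0.1677]
ee_rot: [-0.0, 0.999, 0.048, -0.002]
contact_force: [0.8, -0.6, -0.4]
width: 0.085
```

>>> {"fn": "send_rows", "kwargs": {
  "delta_pos": [
    [0,0.095,0],
    [0,0.095,0],
    [0,0.08,0.03],
    [0,0.04,0.03],
    [0,0,0]
  ],
  "angular": [
    [0,0,0],
    [0,0,0],
    [0,0,0],
    [0,0,0],
    [0,0,0]
  ]
}}

```text
clock: 21.77
position: [0.4815, -0.1065, 0.142]
ee_rot: [-0.001, 0.999, 0.044, -0.003]
contact_force: [-0.5, 0.4, -0.2]
width: 0.085
```

```bash
python3 -c "
from h import *
plan(.4825,-.1066,.033,5)"
```

```text
t 21.77 pos [ 0.4815 -0.1065  0.142 ] yaw 5.1 w 0.085 F [-0.5  0.4 -0.2] q6 -0.45
turn total units [-0.02  0.08  0.02]  shift now-axes [0.004 0.001 0.273]  shift after turn [0.003 0.001 0.273]
```

>>> {"fn": "send_rows", "kwargs": {
  "delta_pos": [
    [0.003,0.002,0.04],
    [0,0,0.06],
    [0,0,0],
    [0,0,0]
  ],
  "angular": [
    [0,0,0],
    [0,0,0],
    [0,0,0],
    [0,0,0]
  ]
}}

```text
clock: 22.1
position: [0.4827, -0.1031, 0.1041]
ee_rot: [-0.001, 0.999, 0.046, -0.002]
contact_force: [0.1, -0.8, 0.9]
width: 0.0854
```

```bash
python3 -c "
from h import *
plan(.4825,-.1066,.033,5)
look('d1',.4825,-.1066)"
```

```text
t 22.1 pos [ 0.4827 -0.1031  0.1041] yaw 5.3 w 0.0854 F [ 0.1 -0.8  0.9] q6 -0.44
turn total units [-0.03  0.06  0.07]  shift now-axes [-0.     0.009  0.178]  shift after turn [-0.001  0.009  0.178]
top origin 317 217 scale 5.0
side origin 305 181 scale 5.0
```

View pics/d1.png

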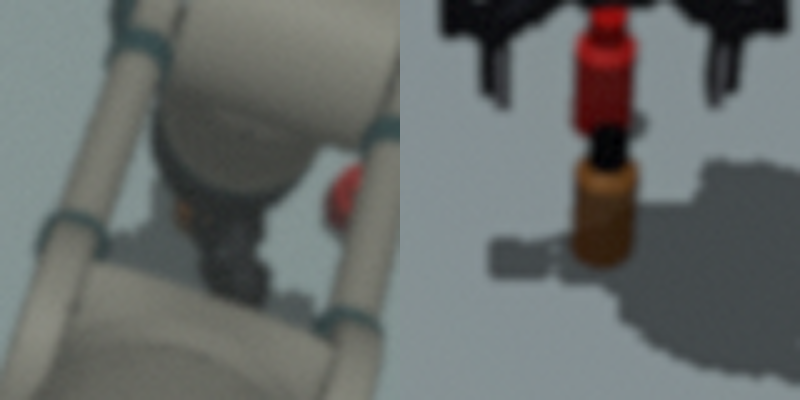

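Seen from the side, the fingers at x≈498 and x≈722 bracket the amber bottle at x≈605. I'll descend.

>>> {"fn": "send_rows", "kwargs": {
  "delta_pos": [
    [0,0.009,0],
    [0,0,0.05],
    [0,0,0.06],
    [0,0,0.05],
    [0,0,0]
  ],
  "angular": [
    [0,0,0],
    [0,0,0],
    [0,0,0],
    [0,0,0],
    [0,0,0]
  ]
}}

```text
clock: 22.62
position: [0.4829, -0.1074, 0.0396]
ee_rot: [-0.001, 0.999, 0.046, -0.002]
contact_force: [-1.4, 1.0, -0.1]
width: 0.0844
```

```bash
python3 -c "
from h import *
plan(.4825,-.1066,.033,5)"
```

```text
t 22.62 pos [ 0.4829 -0.1074  0.0396] yaw 5.2 w 0.0844 F [-1.4  1.  -0.1] q6 -0.45
turn total units [-0.03  0.06  0.05]  shift now-axes [-0.001 -0.002  0.017]  shift after turn [-0.001 -0.002  0.017]
```

>>> {"fn": "send_rows", "kwargs": {
  "delta_pos": [
    [0,0,0.012],
    [0,0,0],
    [0,0,0],
    [0,0,0],
    [0,0,0]
  ],
  "angular": [
    [0,0,0],
    [0,0,0],
    [0,0,0],
    [0,0,0],
    [0,0,0]
  ],
  "hand": 18,
  "squeeze": 30
}}

```text
clock: 23.03
position: [0.4854, -0.1083, 0.038]
ee_rot: [0.0, 0.999, 0.046, 0.001]
contact_force: [-0.6, -0.2, 4.5]
width: 0.0288
```

>>> {"fn": "send_rows", "kwargs": {
  "delta_pos": [
    [0,0,0],
    [0,0,0],
    [0,0,0]
  ],
  "angular": [
    [0,0,0],
    [0,0,0],
    [0,0,0]
  ]
}}

```text
clock: 23.28
position: [0.4854, -0.1084, 0.0379]
ee_rot: [0.0, 0.999, 0.046, 0.001]
contact_force: [-0.4, 0.3, 6.1]
width: 0.029
```

```bash
python3 -c "
from h import *
plan(.512,.418,.2,5)"
```

```text
t 23.28 pos [ 0.4854 -0.1084  0.0379] yaw 5.2 w 0.029 F [-0.4  0.3  6.1] q6 -0.45
turn total units [ 0.01 -0.02  0.05]  shift now-axes [ 0.187 -1.304 -0.406]  shift after turn [ 0.181 -1.305 -0.405]
```

>>> {"fn": "send_rows", "kwargs": {
  "delta_pos": [
    [0,0,-0.04],
    [0,0,-0.08],
    [0,0,-0.09],
    [0,0,-0.09],
    [0.01,-0.05,-0.05]
  ],
  "angular": [
    [0,0,0],
    [0,0,0],
    [0,0,0],
    [0,0,0],
    [0,0,0]
  ]
}}

```text
clock: 23.7
position: [0.489, -0.0906, 0.181]
ee_rot: [0.002, 0.999, 0.044, 0.003]
contact_force: [1.0, -0.2, -0.6]
width: 0.0291
```

>>> {"fn": "send_rows", "kwargs": {
  "delta_pos": [
    [0.012,-0.085,0],
    [0.012,-0.09,0],
    [0.013,-0.09,0],
    [0.013,-0.09,0],
    [0.013,-0.09,0]
  ],
  "angular": [
    [0,0,0],
    [0,0,0],
    [0,0,0],
    [0,0,0],
    [0,0,0]
  ]
}}

```text
clock: 24.12
position: [0.4955, 0.0934, 0.1772]
ee_rot: [0.0, 0.999, 0.045, 0.0]
contact_force: [0.3, -0.9, -1.3]
width: 0.0294
```

>>> {"fn": "send_rows", "kwargs": {
  "delta_pos": [
    [0.013,-0.09,0],
    [0.013,-0.09,0],
    [0.013,-0.09,0],
    [0.013,-0.09,0],
    [0.013,-0.09,0]
  ],
  "angular": [
    [0,0,0],
    [0,0,0],
    [0,0,0],
    [0,0,0],
    [0,0,0]
  ]
}}

```text
clock: 24.53
position: [0.505, 0.2752, 0.177]
ee_rot: [0.0, 0.999, 0.046, 0.0]
contact_force: [0.8, 0.0, -0.9]
width: 0.0287
```

```bash
python3 -c "
from h import *
plan(.512,.418,.1,5)"
```

```text
t 24.53 pos [0.505  0.2752 0.177 ] yaw 5.2 w 0.0287 F [ 0.8  0.  -0.9] q6 0.29
turn total units [ 0.   -0.01  0.05]  shift now-axes [ 0.05  -0.354  0.192]  shift after turn [ 0.049 -0.354  0.192]
```

>>> {"fn": "send_rows", "kwargs": {
  "delta_pos": [
    [0.015,-0.09,0],
    [0.015,-0.09,0],
    [0.012,-0.09,0.03],
    [0.008,-0.06,0.04],
    [0,-0.02,0.04]
  ],
  "angular": [
    [0,0,0],
    [0,0,0],
    [0,0,0],
    [0,0,0],
    [0,0,0]
  ]
}}

```text
clock: 24.95
position: [0.5128, 0.4193, 0.1326]
ee_rot: [-0.002, 0.999, 0.047, 0.001]
contact_force: [0.9, -0.6, -0.2]
width: 0.0296
```

>>> {"fn": "send_rows", "kwargs": {
  "delta_pos": [
    [0,0,0.05],
    [0,0,0.03],
    [0,0,0],
    [0,0,0]
  ],
  "angular": [
    [0,0,0],
    [0,0,0],
    [0,0,0],
    [0,0,0]
  ]
}}

```text
clock: 25.28
position: [0.5122, 0.414, 0.1003]
ee_rot: [0.0, 0.999, 0.045, -0.001]
contact_force: [-0.1, 0.0, -0.2]
width: 0.029
```

```bash
python3 -c "
from h import *
plan(.512,.418,.06,5)"
```

```text
t 25.28 pos [0.5122 0.414  0.1003] yaw 5.2 w 0.029 F [-0.1  0.  -0.2] q6 0.48
turn total units [0.01 0.02 0.04]  shift now-axes [ 0.001 -0.01   0.101]  shift after turn [ 0.    -0.01   0.101]
```

>>> {"fn": "send_rows", "kwargs": {
  "delta_pos": [
    [0,-0.01,0.03],
    [0,0,0.04],
    [0,0,0.03],
    [0,0,0],
    [0,0,0]
  ],
  "angular": [
    [0,0,0],
    [0,0,0],
    [0,0,0],
    [0,0,0],
    [0,0,0]
  ]
}}

```text
clock: 25.7
position: [0.5119, 0.4182, 0.0602]
ee_rot: [0.0, 0.999, 0.045, -0.001]
contact_force: [0.0, 0.1, 0.4]
width: 0.0291
```

```bash
python3 -c "
from h import *
plan(.512,.418,.041,5)
look('d2',.512,.418,.03,r=32)
p=manip.get_state()['position'];print([proj('side',[p[0]+.015*i,p[1]+.015*j,z]).round(1) for z in(p[2]-.0379,.003) for i,j in((1,0),(-1,0),(0,1))])"
```

```text
t 25.7 pos [0.5119 0.4182 0.0602] yaw 5.2 w 0.0291 F [0.  0.1 0.4] q6 0.49
turn total units [0.01 0.01 0.04]  shift now-axes [0.    0.    0.048]  shift after turn [0.    0.001 0.048]
top origin 123 216 scale 6.25
side origin 285 413 scale 6.25
[array([308. , 447.2]), array([325.6, 448.4]), array([316.2, 456.5]), array([307.9, 452.2]), array([325.3, 453.3]), array([316.1, 461.3])]
```

View pics/d2.png

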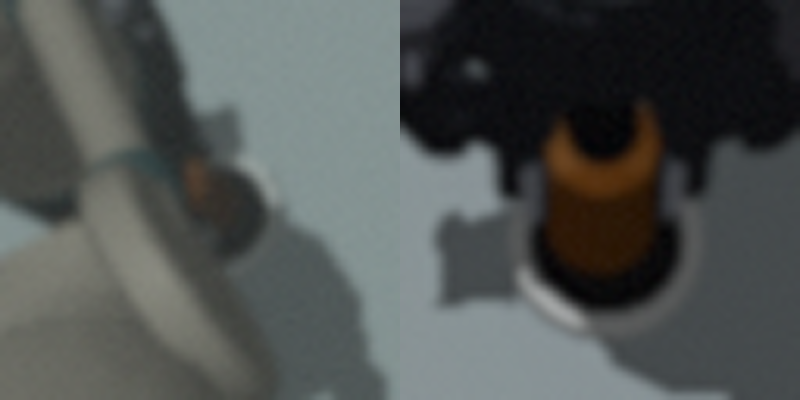

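The bottle is centred in x (603 against 606 for the recess), but its near edge is about 2–3 mm towards +y. I'll nudge 2 mm towards −y and lower.

>>> {"fn": "send_rows", "kwargs": {
  "delta_pos": [
    [0,0.005,0.01],
    [0,0,0.015],
    [0,0,0.012],
    [0,0,0.006],
    [0,0,0]
  ],
  "angular": [
    [0,0,0],
    [0,0,0],
    [0,0,0],
    [0,0,0],
    [0,0,0]
  ]
}}

```text
clock: 26.22
position: [0.5117, 0.4163, 0.0425]
ee_rot: [0.001, 0.999, 0.046, -0.001]
contact_force: [0.4, 0.9, -1.5]
width: 0.0291
```

>>> {"fn": "send_rows", "kwargs": {
  "delta_pos": [
    [0,0,0.003],
    [0,0,0.002],
    [0,0,0]
  ],
  "angular": [
    [0,0,0],
    [0,0,0],
    [0,0,0]
  ]
}}

```text
clock: 26.47
position: [0.5123, 0.4167, 0.0414]
ee_rot: [0.0, 0.999, 0.046, 0.0]
contact_force: [-0.9, -0.3, -0.0]
width: 0.0294
```

>>> {"fn": "send_rows", "kwargs": {
  "delta_pos": [
    [0,0,0.002],
    [0,0,0.002],
    [0,0,0]
  ],
  "angular": [
    [0,0,0],
    [0,0,0],
    [0,0,0]
  ]
}}

```text
clock: 26.72
position: [0.5125, 0.4168, 0.041]
ee_rot: [-0.0, 0.999, 0.046, 0.0]
contact_force: [-1.0, -1.4, 4.2]
width: 0.0292
```

>>> {"fn": "send_rows", "kwargs": {
  "delta_pos": [
    [0,0,0],
    [0,0,0],
    [0,0,0],
    [0,0,0],
    [0,0,0]
  ],
  "angular": [
    [0,0,0],
    [0,0,0],
    [0,0,0],
    [0,0,0],
    [0,0,0]
  ],
  "hand": 80
}}

```text
clock: 27.13
position: [0.5123, 0.4166, 0.0397]
ee_rot: [0.0, 0.999, 0.046, -0.0]
contact_force: [-0.7, 0.7, 0.3]
width: 0.0803
```

>>> {"fn": "send_rows", "kwargs": {
  "delta_pos": [
    [0,0,-0.05],
    [0,0,-0.09],
    [0,0,-0.1],
    [0,0,-0.1],
    [0,0,-0.1]
  ],
  "angular": [
    [0,0,0],
    [0,0,0],
    [0,0,0],
    [0,0,0],
    [0,0,0]
  ]
}}

```text
clock: 27.55
position: [0.512, 0.4164, 0.2175]
ee_rot: [0.0, 0.999, 0.046, -0.0]
contact_force: [0.5, 1.2, -0.2]
width: 0.0799
```

>>> {"fn": "send_rows", "kwargs": {
  "delta_pos": [
    [-0.05,0.08,0],
    [-0.05,0.09,0],
    [-0.05,0.09,0],
    [-0.05,0.09,0],
    [-0.05,0.09,0]
  ],
  "angular": [
    [0,0,0],
    [0,0,0],
    [0,0,0],
    [0,0,0],
    [0,0,0]
  ]
}}

```text
clock: 27.97
position: [0.4275, 0.2307, 0.2158]
ee_rot: [0.0, 0.999, 0.046, 0.0]
contact_force: [0.4, -0.8, -0.4]
width: 0.08
```

>>> {"fn": "send_rows", "kwargs": {
  "delta_pos": [
    [-0.02,0.09,0],
    [0,0.09,0],
    [0,0.09,0],
    [0,0.09,0],
    [0,0,0]
  ],
  "angular": [
    [0,0,0],
    [0,0,0],
    [0,0,0],
    [0,0,0],
    [0,0,0]
  ]
}}

```text
clock: 28.38
position: [0.4343, 0.0826, 0.2162]
ee_rot: [0.002, 0.999, 0.043, 0.0]
contact_force: [0.6, 0.2, -0.3]
width: 0.0798
```

```bash
python3 -c "
from h import *
plan(.3,0,.25,5)
for n in('top','side'): cv2.imwrite(f'pics/{n}9.png',manip.get_image(n))"
```

```text
t 28.38 pos [0.4343 0.0826 0.2162] yaw 4.9 w 0.0798 F [ 0.6  0.2 -0.3] q6 -0.05
turn total units [ 0.05 -0.01 -0.02]  shift now-axes [-0.352  0.177 -0.084]  shift after turn [-0.353  0.177 -0.085]
```

View pics/top9.png

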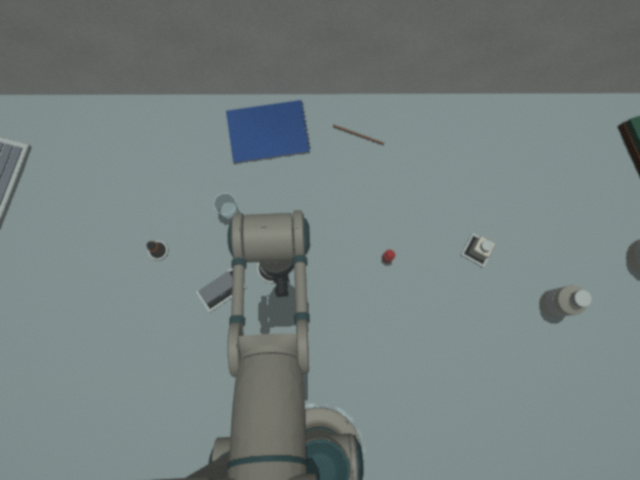

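View pics/side9.png

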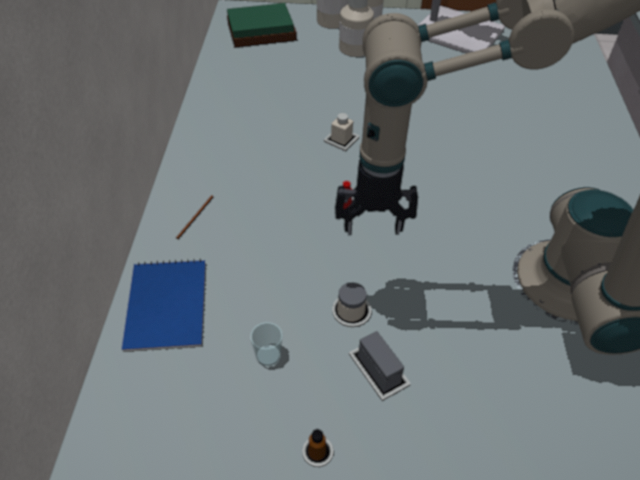

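All four sit in their stands in both views, and the beaker is at the same pixels as before. I'll zoom in on each one and check positions numerically.

```bash
python3 -c "
from h import *
S=dict(drop=(.512,.418,.075),box=(.4062,.2485,.063),jar=(.462,.117,.063),flask=(.504,-.431,.075))
a=cv2.imread('pics/top9.png');b=cv2.imread('pics/side9.png');rows=[]
for im,n in((a,'top'),(b,'side')):
    o=[]
    for k,p in S.items():
        u,v=proj(n,[*p[:2],.03]).astype(int); t=proj(n,p); u=max(u,25);v=min(v,454)
        o.append(cv2.resize(im[v-25:v+25,u-25:u+25],(200,200),interpolation=cv2.INTER_CUBIC)); print(n,k,'expected top centre in tile',((t-[u-25,v-25])*4).round())
    rows.append(np.hstack(o))
cv2.imwrite('pics/fin.png',np.vstack(rows))
o=[cv2.imread(f'pics/{n}0.png') for n in('top','side')]
for n,i,j,r in(('top',o[0],a,(190,225,212,240)),('side',o[1],b,(315,375,245,290))):
    print(n,'beaker diff',np.abs(i[r[0]:r[1],r[2]:r[3]].astype(int)-j[r[0]:r[1],r[2]:r[3]]).mean().round(2))
"
```

```text
top drop expected top centre in tile [81. 89.]
top box expected top centre in tile [92. 96.]
top jar expected top centre in tile [99. 94.]
top flask expected top centre in tile [123.  89.]
side drop expected top centre in tile [103.  57.]
side box expected top centre in tile [109.  66.]
side jar expected top centre in tile [107.  64.]
side flask expected top centre in tile [104.  47.]
top beaker diff 4.05
side beaker diff 1.1
```

View pics/fin.png

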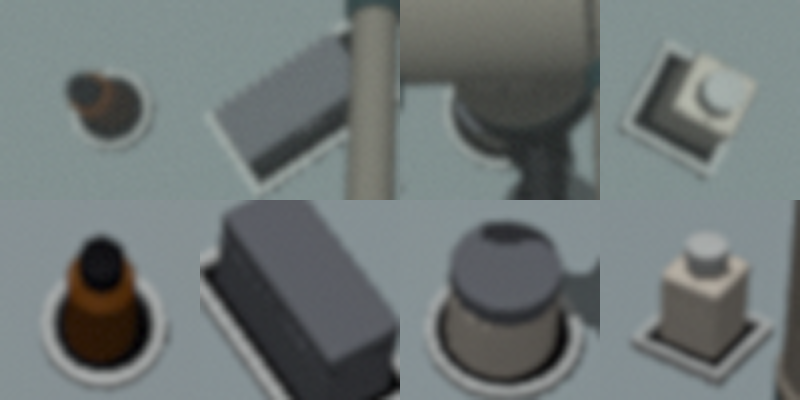

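```bash
python3 -c "
from rig import manip
s=manip.get_state();print(s['clock'],s['qd'].round(3),s['contact_force'].round(1));print(manip.sign_off())"
```

```text
28.4833 [ 0.05   0.006 -0.003  0.014  0.001  0.003] [0.2 0.7 0.7]
the job is handed in; nothing more can be done
None
```

I put the square bottle, slide box, jar and dropper bottle into their own stands and let go of each. I handed the job in at about 28.5 s of the 99 s allowed. Sign-off gives no verdict, so what follows comes from my own checks.

- **Setting down:** I lowered each one until the wrist force showed 4–6 N upward. Contact came 2.4–3.1 mm above its pick-up height, which matches the 3 mm stand floor.
- **Final pictures:** all four look upright inside their rims in the side view. In the top view the dropper's cap and the square bottle's cap are within about 3 mm of where they should be. The arm partly covered the box and hid most of the jar in that view, so those two rest mainly on the side view.
- **Beaker:** it stands at the same pixels in both views as at the start. The arm hid part of it from above.
- **Red look-alike:** I left the red bottle alone; in the last top view it is still where it started.
- **Disagreement:** the two cameras differed by up to about 5 mm in y. I used values in between, and nudged the box and dropper by 1–2 mm from close views.

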